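# Sort out the mixed-up kit trays

### The job

The four small things on the desk were put away in one another's trays. Using the bare black mat as a parking place, put each in its own: the battery pack in the wide tray with its long side along the tray's, the white mains adapter in the long narrow tray, lying along it, the roll of black tape in the round dish and the red jacket slitter in the square tray. Each shall lie flat on the floor of its tray, in the middle; leave the orange power meter where it is.

Things in the scene. Friction and masses are not known exactly. Their poses are not given: they have to be found in the camera images.
- battery: Black splicer battery pack, a flat block 88 (its x) x 62 (its y) x 27 mm high, 0.31 kg give or take. Origin: centre of its underside, z up. Grasp it across its 62 mm width. It starts in the round dish or the square tray, at any yaw.
- mains_adapter: White mains adapter, a block 48 mm wide (its x) and 30 mm high; with the cable stub at its -y end 101 mm long (its y); the block itself spans y = -38 to +50 mm. About 0.18 kg. Origin: centre of the underside of the whole 101 mm length, z up. Grasp it across its 48 mm width. It starts in the round dish or the square tray, whichever the battery is not in.
- tape_roll: Roll of black tape lying flat, 57 mm across, 19 mm high, about 0.05 kg. Origin: centre of its underside, z up. Grasp it from above over its outside, along any diameter. It starts in the wide or the long tray.
- slitter: Small red jacket slitter (a hand tool like a little box) standing on its long edge: 18 mm wide (its x, from -8 to +10 mm), 40 mm long (its y), 26 mm high, about 0.05 kg. Origin: centre of its underside, z up. It starts in the wide or the long tray, whichever the tape is not in.
- wide_tray: Wide rectangular grey tray, home of the battery pack: inside 116 (its x) x 84 mm (its y). Fixed; floor 2.5 mm thick, rim 4 mm wide with its top 8 mm above the desk. Origin: centre of its underside, on the desk.
- long_tray: Long narrow grey tray, home of the mains adapter: inside 142 (its x) x 66 mm (its y). Fixed; floor 2.5 mm thick, rim 4 mm wide with its top 8 mm above the desk. Origin: centre of its underside, on the desk.
- round_dish: Round grey dish, home of the tape roll: inside 124 mm across. Fixed; floor 2.5 mm thick, rim 4 mm wide with its top 8 mm above the desk. Origin: centre of its underside, on the desk.
- square_tray: Square grey tray, home of the jacket slitter: inside 124 x 124 mm. Fixed; floor 2.5 mm thick, rim 4 mm wide with its top 8 mm above the desk. Origin: centre of its underside, on the desk.
- spare_mat: Bare black rubber mat, the free parking place: 130 (its x) x 110 mm (its y), 2.5 mm thick, fixed, empty at the start. Origin: centre of its underside, on the desk. The trays and the mat lie in two rows, at least 10 mm apart, all turned less than 12 degrees from square to the robot; which stands where differs each time.
- power_meter: Orange hand-held power meter lying on the desk beside the trays, 166 (its x) x 68 (its y) x 35 mm high. Not part of the job: leave it where it is. Origin: centre of its underside, z up.
There are look-alikes about, which are no part of the job. There is more than one size of the tape_roll; the one meant has the size given above.

How it is judged:
By the outcome, as a careful person would: the job done as asked, in the order asked, and still so for the second after the job is handed in, with the robot touching nothing.
It also fails if it takes over 128 s, if anything falls off the work surface, if the arm or the gripper's body presses on something with over 40 N, if the wrist force passes 120 N, or if a joint passes its speed limit or range.

### The arm

A 7-joint arm with a two-finger parallel gripper is mounted at the origin on a cart in front of the work surface, level with it; the furniture and walls round the work are solid. World frame = base frame: x ahead of the robot, y to its left, z up, the work surface at z = 0. Lengths are in m, angles in rad, forces in N, time in s.
With the tool pointing down it reaches from about 0.4 to 0.875 m from the base axis. Payload 4.4 kg.
Tool frame: the origin (TCP) lies between the finger pads; the fingertips stand 17 mm ahead of it and the grasp point (between the pads) lies 2 mm behind it; z points along the fingers, y is the line along which they close (so a half turn about z gives the same grasp; the last joint's range is limited). The gripper opens to 85 mm and grips with 20 to 120 N. Pads are 22 mm wide; open, the fingers measure 114 mm over their backs; the gripper's body (76 mm by 85 mm) begins 54 mm behind the grasp point. The pads swing forward as they close: fully open they stand 13 mm farther back than shut.
Start: joints at [1.042, 0.628, 0.038, 1.517, -0.027, 0.996, -0.02], TCP at [0.29, -0.582, 0.222] pointing down, gripper open.
Joint ranges: [-3.06, 3.06], [-0.37, 2.12], [-1.25, 1.32], [0.18, 2.47], [-1.1, 4.24], [0.23, 1.98], [-2.94, 2.94]. Speed limits (rad/s): [2.57, 2.57, 3.14, 3.14, 3.14, 3.14, 3.14].

### API

Orientations are given as [roll, pitch, yaw] about the fixed x, y, z axes, in that order (R = Rz(yaw) Ry(pitch) Rx(roll)).
In Python, from plant import arm gives the robot as it stands. The module is installed in compiled form; this text tells all that it offers.
- The arm moves only by the tool jog_arm, never from a script. Its argument "moves" is a list of rows, each a list of 3 entries, a list of its own where there are three numbers: the finger opening in mm, from 0 to 85.4, then the shift along the tool's x, y, z in mm, then the turn about the tool's z in degrees. In form: [[claw, [dx, dy, dz], twist], ...]. A call has 1 to 12 rows; each row shifts and turns the commanded pose from where the row before left it, along the tool's axes as they then stand; what a row does not reach is not made up. A row lasts 1/12 s, in which the tool goes at most 41.7 mm and 7.16 degrees, less where a joint would pass 70% of its speed; a pose out of reach is approached as far as the arm can. A call is refused whole if a number of a shift passes 41.7 or a number of a turn 7.16, either way. A call with a gripper value outside its range is refused whole. The fingers move at their own pace and stop on an object; "force" is the grip in N (left out, the last holds). Time passes only in rows, so rows that do not move let the fingers close. It gives the time, the measured TCP pose, the force, the opening and the grip force at its end, in the units of the state.
- arm.state(): the state, without advancing time (a new reading comes with each control period).
- arm.snapshot(name): name is "scene" or "side" or "wrist"; returns the picture (384x512x3 uint8, blue, green, red); there is no depth.
- arm.camera_model(name): a dict with "vertical_fov" (degrees; the focal length in pixels is half the picture's height over the tangent of half this angle, whatever the lens; pixels are square), "cx", "cy" (the principal point, pixels), "world_to_cam" (4x4, takes a point from world to camera coordinates). Camera axes: x right, y down, z forward; pixel columns grow to the right and rows downward; lengths in m; the calibration is good to about 2 mm. A picture is of the moment at which its call begins: read the wrist's pose just before it. camera_model takes no time and is no camera call; for the wrist camera it gives the pose at the moment of the call.
- arm.job_done(): hands the job in; it is judged then, once.
The state is a dict: "time_s": time; "joints": joint angles; "joint_vel": joint speeds; "effort": joint torques, N m; "eef_pos": TCP position; "tcp_rot": TCP orientation; "contact_force": force on the tool from outside, world axes, zero at the start; "ft_torque": the same for the moment, N m; "grip_width": finger opening in m; "grasp_force": force on a finger pad.
Only numpy, scipy, OpenCV 4.12 (cv2) and the standard library are available. Lean on these libraries where they do the work, as an engineer would, in place of code of your own. Each camera call takes 0.05 s, during which the arm holds its last target. There are 200 camera calls.

## Working session

There is one attempt and no reset: what is moved stays moved. The work goes in short steps, Python scripts to look and compute and a tool call to move; the robot and the scene stay as the last step left them, time stands still between calls to the robot, and variables do not carry over. Pictures are saved under pics/ and viewed, at most 14 in all, crops included, and the job is handed in when it is done.

Besides the shell and the picture viewer there is one more tool, called after ">>>" by a JSON object that holds its "api" and its "payload". jog_arm: Moves the arm, as the interface text tells. Its arguments: {"type":"object","properties":{"moves":{"type":"array"},"force":{"type":"number"}},"required":["moves"]}

```bash
ls; mkdir -p pics; python3 - <<'E'
from plant import arm
import cv2,numpy as np
print(arm.state())
for n in ("scene","side","wrist"):
    m=arm.camera_model(n); print(n,m)
    cv2.imwrite(f"pics/{n}0.png",arm.snapshot(n))
E
```

```text
pics
{'time_s': 0.0, 'joints': array([ 1.04219346,  0.62935412,  0.03841876,  1.5183582 , -0.02697125,
        0.99631426, -0.02000091]), 'joint_vel': array([-1.84404025e-04, -1.77680009e-03, -1.44329762e-03, -4.93557561e-05,
        6.75340018e-05, -1.43182711e-03,  1.05834475e-03]), 'effort': array([-1.18080050e-03, -5.63411522e+01,  1.22576449e+00, -1.93452805e+01,
        1.10262146e-02,  1.03773444e-02, -7.67516781e-06]), 'eef_pos': array([ 0.28994042, -0.58103175,  0.22128666]), 'tcp_rot': array([-3.13967649e+00,  3.61293626e-05,  4.62836620e-01]), 'contact_force': array([ 0.08293615, -0.3939386 ,  0.02561872]), 'ft_torque': array([ 0.02515943,  0.05953024, -0.02215947]), 'grasp_force': 0.0, 'grip_width': 0.0857115537886146}
scene {'vertical_fov': 42.38898564278761, 'cx': 255.09224492017236, 'cy': 187.4693377171618, 'world_to_cam': array([[-4.84946892e-01, -8.74543489e-01, -4.44873918e-04,
         2.86598485e-01],
       [-6.66236540e-01,  3.69767141e-01, -6.47611870e-01,
         4.21296816e-01],
       [ 5.66529244e-01, -3.13760972e-01, -7.61970254e-01,
         6.89578706e-01],
       [ 0.00000000e+00,  0.00000000e+00,  0.00000000e+00,
         1.00000000e+00]])}
side {'vertical_fov': 49.350683396434704, 'cx': 261.0453418847619, 'cy': 195.82589768520208, 'world_to_cam': array([[ 0.99973467, -0.01256424, -0.01930626, -0.62964189],
       [-0.02271711, -0.6764644 , -0.73612489,  0.06001805],
       [-0.00381115,  0.73636816, -0.67657033,  1.09298168],
       [ 0.        ,  0.        ,  0.        ,  1.        ]])}
wrist {'vertical_fov': 61.426191275696276, 'cx': 256.5329918774529, 'cy': 192.44217568513017, 'world_to_cam': array([[ 0.44629647, -0.89488397, -0.0014602 , -0.64846685],
       [-0.84594781, -0.42242211,  0.32547174, -0.04284622],
       [-0.29187627, -0.14402164, -0.94555064,  0.38027613],
       [ 0.        ,  0.        ,  0.        ,  1.        ]])}
```

View pics/scene0.png

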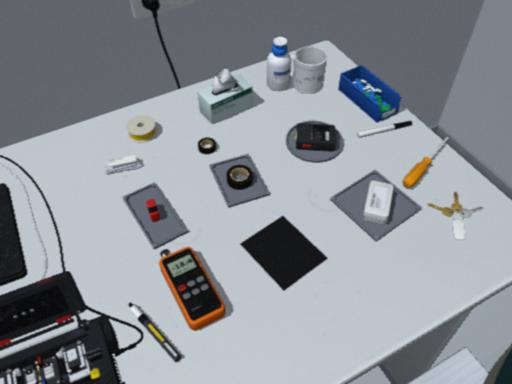

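View pics/side0.png

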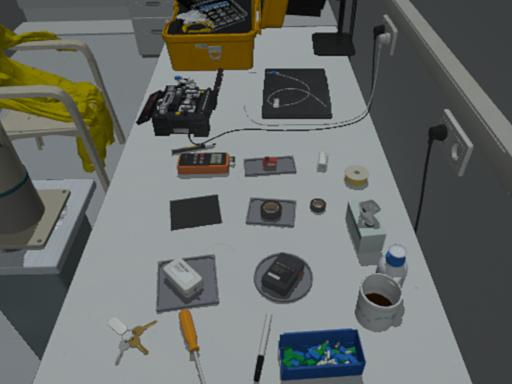

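The scene view shows the slitter (152,209) in a narrow tray, tape (239,177) in another tray, battery (317,138) in the round dish, adapter (378,201) in the square tray, the mat at (284,252) and the meter at (190,287). A smaller decoy tape roll sits outside at (207,145). Next I rectify both views to the rim plane.

```bash
cat > h.py <<'E'
import numpy as np, cv2
from plant import arm
def K(m):
    f=192/np.tan(np.radians(m["vertical_fov"]/2)); return np.array([[f,0,m["cx"]],[0,f,m["cy"]],[0,0,1]])
def ray(m,uv,z):
    """pixels -> world xy on plane z"""
    uv=np.atleast_2d(np.array(uv,float)); T=np.array(m["world_to_cam"]); R=T[:3,:3]; c=-R.T@T[:3,3]
    d=(np.linalg.inv(K(m))@np.c_[uv,np.ones(len(uv))].T).T@R
    return (c+d*((z-c[2])/d[:,2])[:,None])[:,:2]
def proj(m,p):
    p=np.atleast_2d(p); T=np.array(m["world_to_cam"]); q=(p@T[:3,:3].T+T[:3,3])@K(m).T; return q[:,:2]/q[:,2:]
X0,X1,Y0,Y1,S=0.3,0.9,-0.4,0.4,1000.  # ortho: row = x down from X1, col = y from Y1 ; 1 px = 1 mm
def ortho(m,img,z):
    """top-down picture of plane z: col=(Y1-y)*S,row=(X1-x)*S"""
    w=np.array([[X0,Y0,z],[X0,Y1,z],[X1,Y0,z],[X1,Y1,z]])
    dst=np.float32(np.c_[(Y1-w[:,1])*S,(X1-w[:,0])*S])
    return cv2.warpPerspective(img,cv2.getPerspectiveTransform(np.float32(proj(m,w)),dst),(int((Y1-Y0)*S),int((X1-X0)*S)),flags=cv2.INTER_LINEAR)
def o2w(p): p=np.atleast_2d(p); return np.c_[X1-p[:,1]/S,Y1-p[:,0]/S]
E
python3 - <<'E'
from h import *
for n in("scene","side"):
    m=arm.camera_model(n); img=cv2.imread(f"pics/{n}0.png")
    cv2.imwrite(f"pics/{n}_o.png",ortho(m,img,0.008))
    print(n,ray(m,[(155,213),(239,177),(317,138),(378,201),(284,252)] if n=="scene" else [(270,166),(271,211),(284,277),(187,282),(195,211)],.008).round(3).tolist())
E
```

```text
scene [[0.655, 0.194], [0.659, 0.002], [0.678, -0.21], [0.463, -0.217], [0.451, 0.016]]
side [[0.659, 0.187], [0.656, -0.0], [0.678, -0.21], [0.463, -0.218], [0.458, 0.006]]
```

View pics/scene_o.png

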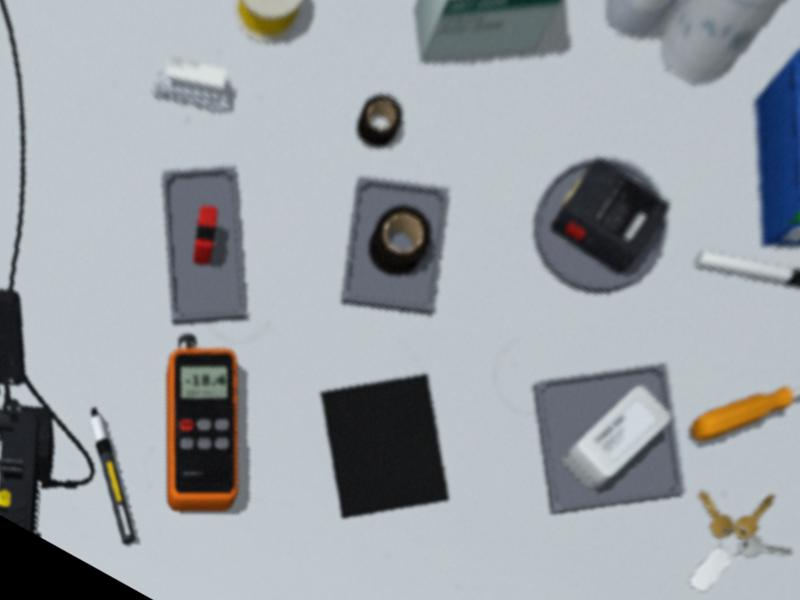

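View pics/side_o.png

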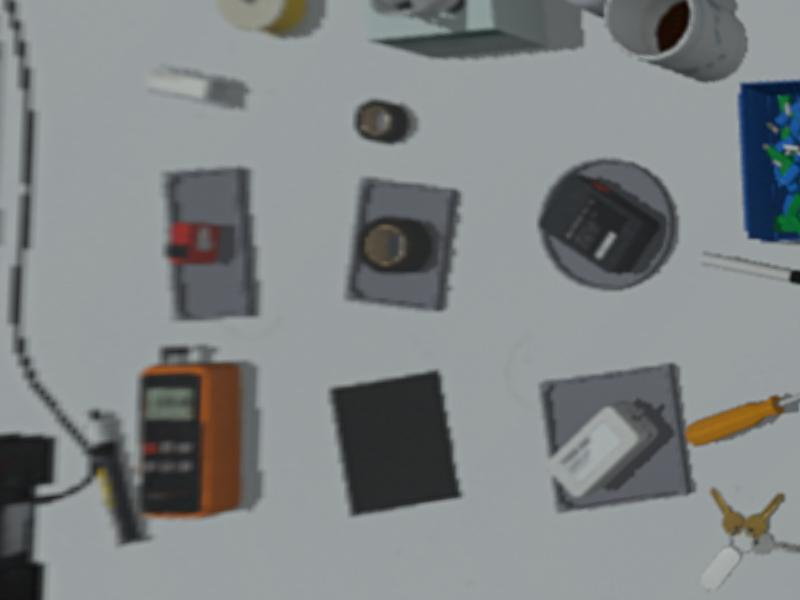

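Rectified views (1 px = 1 mm): the long tray is at about (205,245), wide tray (395,245), dish (600,225), mat (385,445) and square tray (608,440). To get the true slice at each known height I intersect the two views' masks.

```bash
cat >> h.py <<'E'
def hull(imgs,z,maskfn,box):
    """AND of the rectified masks at height z; box=(c0,r0,c1,r1); returns the largest contour (ortho px)"""
    a=None
    for n,img in imgs.items():
        o=ortho(arm.camera_model(n),img,z); k=maskfn(n,o); a=k if a is None else a&k
    b=np.zeros_like(a); c0,r0,c1,r1=box; b[r0:r1,c0:c1]=a[r0:r1,c0:c1]
    b=cv2.morphologyEx(b,cv2.MORPH_OPEN,np.ones((3,3),np.uint8))
    cs,_=cv2.findContours(b,cv2.RETR_EXTERNAL,cv2.CHAIN_APPROX_NONE)
    return max(cs,key=cv2.contourArea)
def gray(o): return cv2.cvtColor(o,cv2.COLOR_BGR2GRAY)
def dark(t):  # t per camera
    return lambda n,o:(gray(o)<t[n]).astype(np.uint8)*255
def bright(t): return lambda n,o:(gray(o)>t[n]).astype(np.uint8)*255
def red(n,o):
    h=cv2.cvtColor(o,cv2.COLOR_BGR2HSV); return (((h[...,0]<10)|(h[...,0]>170))&(h[...,1]>120)&(h[...,2]>50)).astype(np.uint8)*255
def rect(c):
    (u,v),_,_=r=cv2.minAreaRect(c); p=o2w(cv2.boxPoints(r)); e=[p[1]-p[0],p[2]-p[1]]; L=[np.linalg.norm(q) for q in e]
    i=int(np.argmax(L)); return p.mean(0).round(4).tolist(),(np.sort(L)[::-1]*1e3).round(1).tolist(),round(np.degrees(np.arctan2(e[i][1],e[i][0]))%180,1)
E
python3 - <<'E'
from h import *
I={n:cv2.imread(f"pics/{n}0.png") for n in("scene","side")}
for n in I:
    g=gray(ortho(arm.camera_model(n),I[n],.008)); print(n,"desk",g[330,490],"tray",g[270,375],g[400,570],"mat",g[450,390],"batt",g[230,590],"adapter",g[440,610])
T=dark({"scene":150,"side":122})
for nm,box,z in(("long",(140,140,280,335),.008),("wide",(330,160,475,330),.008),("square",(520,350,700,520),.008),("mat",(310,350,480,530),.0025)):
    print(nm,rect(hull(I,z,T,box)))
c=hull(I,.008,T,(520,140,690,310)); (u,v),r=cv2.minEnclosingCircle(c); e=cv2.fitEllipse(c); print("dish",o2w([(u,v)]),r,o2w([e[0]]),e[1])
print("batt",rect(hull(I,.0295,dark({"scene":60,"side":60}),(520,130,700,310))))
print("adap",rect(hull(I,.0325,bright({"scene":150,"side":115}),(540,365,680,510))))
c=hull(I,.0215,dark({"scene":60,"side":70}),(340,180,460,300)); print("tape",rect(c),cv2.fitEllipse(c))
print("tape2",rect(hull(I,.0215,dark({"scene":70,"side":80}),(330,70,440,170))))
print("slit",rect(hull(I,.0285,red,(150,170,260,310))))
m=arm.camera_model("wrist")["world_to_cam"]; print("wristcam c",-m[:3,:3].T@m[:3,3])
E
```

```text
scene desk 194 tray 102 106 mat 23 batt 29 adapter 171
side desk 156 tray 60 98 mat 42 batt 54 adapter 169
long ([0.6559000015258789, 0.19519999623298645], [150.89999389648438, 77.0999984741211], np.float32(3.9))
wide ([0.6561999917030334, 0.0026000000070780516], [124.19999694824219, 91.5], np.float32(172.7))
square ([0.4900999963283539, -0.20739999413490295], [129.3000030517578, 75.4000015258789], np.float32(98.1))
mat ([0.45660001039505005, 0.012900000438094139], [130.39999389648438, 111.0], np.float32(9.8))
dish [[ 0.67604828 -0.20524567]] 67.42778778076172 [[ 0.67587102 -0.20410004]] (128.23416137695312, 131.08010864257812)
batt ([0.6754000186920166, -0.20739999413490295], [92.5, 61.70000076293945], np.float32(58.2))
adap ([0.45239999890327454, -0.20340000092983246], [97.4000015258789, 46.5], np.float32(133.5))
tape ([0.6549999713897705, 0.003000000026077032], [56.0, 54.0], np.float32(90.0)) ((397.50634765625, 247.49380493164062), (57.31748580932617, 59.50504684448242), 69.79716491699219)
tape2 ([0.7609999775886536, 0.009999999776482582], [8.0, 6.0], np.float32(90.0))
slit ([0.6660000085830688, 0.19349999725818634], [20.0, 13.0], np.float32(0.0))
wristcam c [ 0.36417936 -0.54368403  0.37268834]
```

```bash
python3 - <<'E'
from h import *
I={n:cv2.imread(f"pics/{n}0.png") for n in("scene","side")}
T=dark({"scene":150,"side":122})
a=None
for n in I:
    k=T(n,ortho(arm.camera_model(n),I[n],.008)); a=k if a is None else a&k
b=np.zeros_like(a); b[355:520,530:695]=a[355:520,530:695]; b=cv2.morphologyEx(b,cv2.MORPH_OPEN,np.ones((5,5)))
print("square",rect(cv2.findNonZero(b)))
cl=lambda n,o: cv2.morphologyEx(red(n,o),cv2.MORPH_CLOSE,np.ones((19,19)))
for z in(.0285,):
    print("slit",rect(hull(I,z,cl,(150,170,260,310))))
    for n in I: print(n,rect(hull({n:I[n]},z,cl,(150,170,260,310))))
v=[]
for n in I:
    o=ortho(arm.camera_model(n),I[n],.0285); v.append(cv2.resize(o[180:290,150:280],None,fx=3,fy=3))
cv2.imwrite("pics/slit.png",np.hstack(v))
E
```

```text
square ([0.46299999952316284, -0.2207999974489212], [148.10000610351562, 132.89999389648438], np.float32(98.1))
slit ([0.6570000052452087, 0.19349999725818634], [38.0, 13.0], np.float32(0.0))
scene ([0.6488999724388123, 0.1979999989271164], [56.70000076293945, 18.200000762939453], np.float32(174.1))
side ([0.6570000052452087, 0.17949999868869781], [41.0, 38.0], np.float32(90.0))
```

View pics/slit.png

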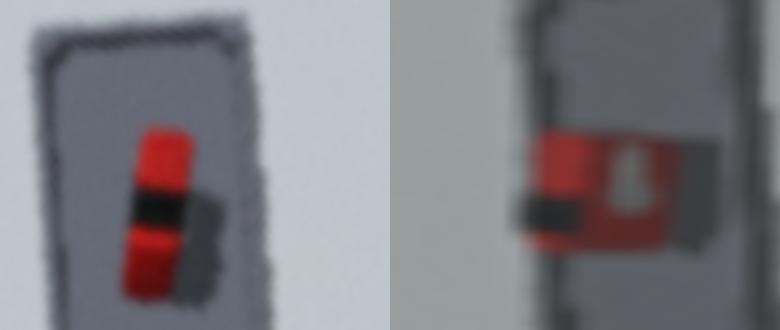

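The slitter stands lengthwise along the robot's x (about 176°), centre near (0.657, 0.194), with its black part jutting toward +y. The square tray's mask caught the screwdriver, so I'll tighten that box. I also work out the first approach.

```bash
cat >> h.py <<'E'
def to(x,y,z,yawdeg=None):
    """print the shift in tool axes (mm) and twist (deg) from the measured pose"""
    s=arm.state(); p=s["eef_pos"]; w=s["tcp_rot"][2]; d=(np.array([x,y,z])-p)*1e3
    t=0 if yawdeg is None else (np.degrees(w)-yawdeg)
    print("t",round(s["time_s"],2),"pos",p.round(4),"yaw",round(np.degrees(w),1),"| dx %.1f dy %.1f dz %.1f twist %.1f"%(d[0]*np.cos(w)+d[1]*np.sin(w),d[0]*np.sin(w)-d[1]*np.cos(w),-d[2],t),"grip",round(s["grip_width"],4),"F",s["contact_force"].round(1),"gf",round(float(s["grasp_force"]),1))
E
python3 - <<'E'
from h import *
I={n:cv2.imread(f"pics/{n}0.png") for n in("scene","side")}
T=dark({"scene":150,"side":122})
a=None
for n in I:
    k=T(n,ortho(arm.camera_model(n),I[n],.008)); a=k if a is None else a&k
b=np.zeros_like(a); b[355:520,530:690]=a[355:520,530:690]; b=cv2.morphologyEx(b,cv2.MORPH_OPEN,np.ones((5,5)))
b[370:450,683:]=0
print("square",rect(cv2.findNonZero(b)))
to(.4566,.0129,.08,90)
E
```

```text
square ([0.46149998903274536, -0.21150000393390656], [132.89999389648438, 129.5], np.float32(8.0))
t 0.15 pos [ 0.29   -0.5812  0.2215] yaw 26.5 | dx 414.3 dy -457.2 dz 141.5 twist -63.5 grip 0.0853 F [-0.3 -0.5 -0.1] gf 0.0
```

>>> {"api": "jog_arm", "payload": {"moves": [[70,[21,-23,5],0],[70,[21,-23,5],0],[70,[21,-23,5],0],[70,[21,-23,5],0],[70,[21,-23,5],0],[70,[21,-23,5],0],[70,[21,-23,5],0],[70,[21,-23,5],0],[70,[21,-23,5],0],[70,[21,-23,5],0],[70,[21,-23,5],0],[70,[21,-23,5],0]], "force": 30}}

```text
time_s: 1.15
eef_pos: [0.3926, -0.2207, 0.162]
tcp_rot: [3.142, -0.0, 0.462]
contact_force: [1.6, 0.2, -0.2]
grip_width: 0.0697
grasp_force: 0.0
```

>>> {"api": "jog_arm", "payload": {"moves": [[70,[20,-22,5],0],[70,[20,-22,5],0],[70,[20,-22,5],0],[70,[20,-22,5],0],[70,[20,-22,5],0],[70,[20,-22,5],0],[70,[20,-22,5],0],[70,[20,-22,5],0],[70,[0,0,0],-7],[70,[0,0,0],-7],[70,[0,0,0],-7],[70,[0,0,0],-7]]}}

```text
time_s: 2.15
eef_pos: [0.4571, 0.0072, 0.1221]
tcp_rot: [-3.141, 0.0, 0.959]
contact_force: [-0.1, 0.1, 0.0]
grip_width: 0.0701
grasp_force: 0.0
```

>>> {"api": "jog_arm", "payload": {"moves": [[70,[0,0,0],-7],[70,[0,0,0],-7],[70,[0,0,0],-7],[70,[0,0,0],-7],[70,[0,0,0],0]]}}

```text
time_s: 2.57
eef_pos: [0.4571, 0.0067, 0.1221]
tcp_rot: [-3.141, -0.0, 1.443]
contact_force: [-0.9, -0.2, -0.6]
grip_width: 0.0701
grasp_force: 0.0
```

```bash
python3 - <<'E'
from h import *
to(.4566,.0129,.045,82.7)
E
```

```text
t 2.57 pos [0.4571 0.0067 0.1221] yaw 82.7 | dx 6.1 dy -1.3 dz 77.1 twist -0.0 grip 0.0701 F [-0.9 -0.2 -0.6] gf 0.0
```

>>> {"api": "jog_arm", "payload": {"moves": [[57,[6,0,30],0],[57,[0,0,30],0],[57,[0,0,17],0],[57,[0,0,8],0],[57,[0,0,4],0],[57,[0,0,4],0],[57,[0,0,4],0]]}}

```text
time_s: 3.15
eef_pos: [0.4587, 0.0127, 0.0257]
tcp_rot: [3.14, -0.0, 1.439]
contact_force: [-0.1, 0.1, 1.0]
grip_width: 0.0573
grasp_force: 0.0
```

>>> {"api": "jog_arm", "payload": {"moves": [[57,[0,0,2],0],[57,[0,0,2],0]]}}

```text
time_s: 3.32
eef_pos: [0.4584, 0.0127, 0.0217]
tcp_rot: [3.14, -0.0, 1.44]
contact_force: [-0.4, 0.5, 0.0]
grip_width: 0.0572
grasp_force: 0.0
```

>>> {"api": "jog_arm", "payload": {"moves": [[57,[0,0,2],0],[57,[0,0,1],0]]}}

```text
time_s: 3.48
eef_pos: [0.4581, 0.0127, 0.0184]
tcp_rot: [3.141, -0.0, 1.44]
contact_force: [-0.2, 0.2, -0.7]
grip_width: 0.0569
grasp_force: 0.0
```

>>> {"api": "jog_arm", "payload": {"moves": [[57,[0,0,2],0],[57,[0,0,1],0]]}}

```text
time_s: 3.65
eef_pos: [0.458, 0.0127, 0.0153]
tcp_rot: [3.141, -0.0, 1.44]
contact_force: [0.3, -0.0, 1.0]
grip_width: 0.0567
grasp_force: 0.0
```

>>> {"api": "jog_arm", "payload": {"moves": [[57,[0,0,2],0],[57,[0,0,1],0]]}}

```text
time_s: 3.82
eef_pos: [0.458, 0.0126, 0.0122]
tcp_rot: [3.141, -0.0, 1.44]
contact_force: [-0.6, 0.4, 0.3]
grip_width: 0.057
grasp_force: 0.0
```

>>> {"api": "jog_arm", "payload": {"moves": [[57,[0,0,1],0],[57,[0,0,1],0]]}}

```text
time_s: 3.98
eef_pos: [0.458, 0.0127, 0.0102]
tcp_rot: [3.141, -0.0, 1.44]
contact_force: [0.1, -0.5, 1.3]
grip_width: 0.057
grasp_force: 0.0
```

>>> {"api": "jog_arm", "payload": {"moves": [[57,[0,0,1],0],[57,[0,0,1],0]]}}

```text
time_s: 4.15
eef_pos: [0.4579, 0.0127, 0.0082]
tcp_rot: [3.141, -0.0, 1.44]
contact_force: [-0.2, 0.7, -0.4]
grip_width: 0.0569
grasp_force: 0.0
```

```bash
python3 - <<'E'
from h import *
m=arm.camera_model("side"); img=arm.snapshot("side"); w=arm.snapshot("wrist")
u,v=proj(m,[.458,.0127,.01])[0].astype(int); print(u,v)
cv2.imwrite("pics/tip.png",np.hstack([cv2.resize(img[v-60:v+40,u-50:u+50],(400,400),interpolation=cv2.INTER_CUBIC),cv2.resize(w,(400,300))[:, :].copy() if 0 else cv2.copyMakeBorder(cv2.resize(w,(400,300)),0,100,0,0,cv2.BORDER_CONSTANT)]))
E
```

```text
195 208
```

View pics/tip.png

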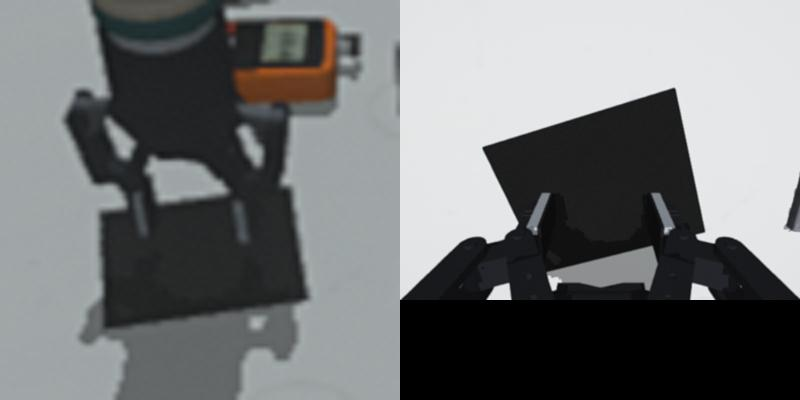

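Tips visible at crop (143,240) and (243,240); they seem to be just above the mat. Now I compute their height.

```bash
python3 - <<'E'
from h import *
m=arm.camera_model("side")
for z in(.0025,.006,.01,.015): print(z,proj(m,[[.43,.005,z],[.43,.016,z],[.486,.001,z]]).round(1).tolist())
E
```

```text
0.0025 [[184.6, 213.0], [185.2, 210.1], [205.9, 213.6]]
0.006 [[184.5, 212.1], [185.0, 209.1], [205.8, 212.7]]
0.01 [[184.2, 211.0], [184.8, 208.0], [205.6, 211.6]]
0.015 [[184.0, 209.6], [184.5, 206.7], [205.4, 210.2]]
```

>>> {"api": "jog_arm", "payload": {"moves": [[57,[0,0,1],0],[57,[0,0,1],0]]}}

```text
time_s: 4.42
eef_pos: [0.458, 0.0127, 0.0062]
tcp_rot: [3.141, 0.0, 1.44]
contact_force: [-0.6, -0.3, 0.9]
grip_width: 0.057
grasp_force: 0.0
```

>>> {"api": "jog_arm", "payload": {"moves": [[57,[0,0,1],0],[57,[0,0,1],0]]}}

```text
time_s: 4.58
eef_pos: [0.4579, 0.0127, 0.0041]
tcp_rot: [3.142, 0.0, 1.44]
contact_force: [0.4, 0.1, 0.4]
grip_width: 0.057
grasp_force: 0.0
```

>>> {"api": "jog_arm", "payload": {"moves": [[57,[0,0,1],0],[57,[0,0,1],0]]}}

```text
time_s: 4.75
eef_pos: [0.4579, 0.0127, 0.0021]
tcp_rot: [-3.142, -0.0, 1.44]
contact_force: [0.6, 0.3, -0.5]
grip_width: 0.0569
grasp_force: 0.0
```

```bash
python3 - <<'E'
from h import *
print(arm.state()["contact_force"],arm.state()["effort"])
img=arm.snapshot("side"); w=arm.snapshot("scene")
u,v=195,208
u2,v2=proj(arm.camera_model("scene"),[.458,.0127,.01])[0].astype(int); print(u2,v2)
f=lambda i,u,v:cv2.resize(i[v-30:v+20,u-25:u+25],(400,400),interpolation=cv2.INTER_CUBIC)
cv2.imwrite("pics/tip2.png",cv2.convertScaleAbs(np.hstack([f(img,u,v),f(w,u2,v2)]),alpha=1.6))
print([(z,proj(arm.camera_model("scene"),[[.43,.005,z],[.43,.016,z],[.486,.001,z]]).round(1).tolist()) for z in(.0025,.01,.02)])
E
```

```text
[ 0.63258237  0.31235715 -0.47318412] [-1.47205708e-01 -4.82002616e+01 -1.81519847e+00 -4.25052121e+00
 -1.80408368e-01  6.09536582e-04  1.79989692e-01]
283 247
[(0.0025, [[294.3, 259.4], [289.3, 261.8], [280.8, 237.0]]), (0.01, [[294.6, 257.2], [289.6, 259.7], [281.0, 234.8]]), (0.02, [[294.9, 254.3], [289.8, 256.8], [281.2, 231.8]])]
```

View pics/tip2.png

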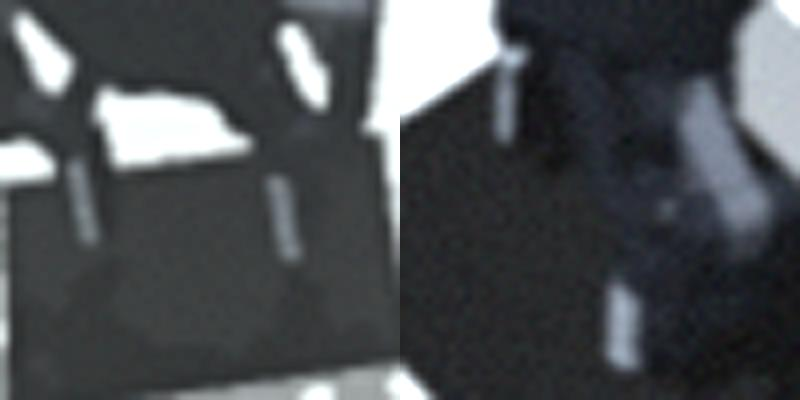

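```bash
python3 - <<'E'
from h import *
P={n:K(arm.camera_model(n))@arm.camera_model(n)["world_to_cam"][:3] for n in("scene","side")}
X=cv2.triangulatePoints(P["side"],P["scene"],np.array([[181.2,206.2],[208.4,210.5]]),np.array([[286,271],[263,234.5]])); print((X[:3]/X[3]).T)
to(.655,.003,.1,82.7)
E
```

```text
[[0.42450124 0.02268165 0.00689845]
 [0.49237276 0.01439935 0.00667701]]
t 4.85 pos [0.4578 0.0127 0.0021] yaw 82.5 | dx 16.1 dy 196.8 dz -97.9 twist -0.2 grip 0.0568 F [-0.4 -0.6 -1.1] gf 0.0
```

>>> {"api": "jog_arm", "payload": {"moves": [[57,[0,0,1],0],[57,[0,0,1],0]]}}

```text
time_s: 5.02
eef_pos: [0.458, 0.0127, 0.0002]
tcp_rot: [3.141, 0.0, 1.44]
contact_force: [0.2, 0.5, 0.5]
grip_width: 0.057
grasp_force: 0.0
```

>>> {"api": "jog_arm", "payload": {"moves": [[57,[0,0,1],0],[57,[0,0,1],0]]}}

```text
time_s: 5.18
eef_pos: [0.4579, 0.0127, -0.0019]
tcp_rot: [3.142, 0.0, 1.44]
contact_force: [-1.1, 0.2, 0.5]
grip_width: 0.0573
grasp_force: 0.0
```

>>> {"api": "jog_arm", "payload": {"moves": [[57,[0,0,1],0],[57,[0,0,1],0]]}}

```text
time_s: 5.35
eef_pos: [0.4579, 0.0127, -0.0039]
tcp_rot: [3.142, 0.0, 1.44]
contact_force: [0.5, 0.0, -0.2]
grip_width: 0.0569
grasp_force: 0.0
```

>>> {"api": "jog_arm", "payload": {"moves": [[57,[0,0,1],0],[57,[0,0,1],0]]}}

```text
time_s: 5.52
eef_pos: [0.4579, 0.0127, -0.0059]
tcp_rot: [3.142, -0.0, 1.44]
contact_force: [-0.2, -0.3, -0.7]
grip_width: 0.0572
grasp_force: 0.0
```

>>> {"api": "jog_arm", "payload": {"moves": [[57,[0,0,1],0],[57,[0,0,1],0]]}}

```text
time_s: 5.68
eef_pos: [0.4579, 0.0127, -0.0079]
tcp_rot: [3.142, -0.0, 1.44]
contact_force: [-0.9, 0.4, -0.4]
grip_width: 0.0568
grasp_force: 0.0
```

```bash
python3 - <<'E'
from h import *
to(.655,.003,.1,82.7)
img=arm.snapshot("side"); w=arm.snapshot("scene")
u,v=195,208; u2,v2=283,247
f=lambda i,u,v:cv2.resize(i[v-35:v+15,u-25:u+25],(400,400),interpolation=cv2.INTER_CUBIC)
cv2.imwrite("pics/tip3.png",cv2.convertScaleAbs(np.hstack([f(img,u,v),f(w,u2,v2)]),alpha=1.6))
E
```

```text
t 5.68 pos [ 0.4579  0.0127 -0.0079] yaw 82.5 | dx 16.0 dy 196.7 dz -107.9 twist -0.2 grip 0.0568 F [-0.9  0.4 -0.4] gf 0.0
```

View pics/tip3.png

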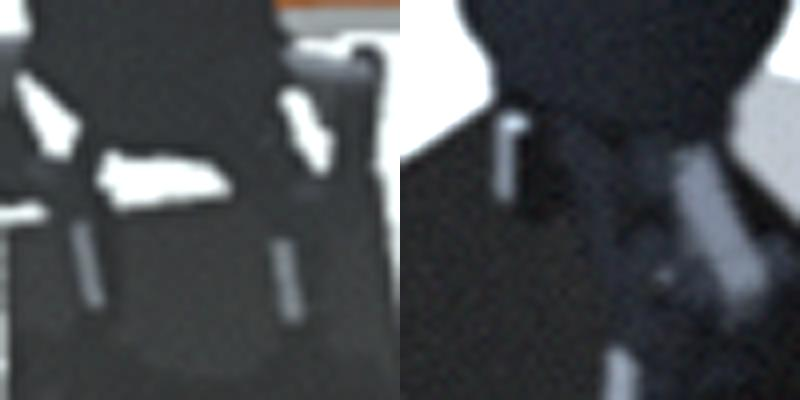

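Tips at crop (95,307)/(290,320), looking practically at mat level, still no force. A few more mm.

>>> {"api": "jog_arm", "payload": {"moves": [[57,[0,0,1],0],[57,[0,0,0],0]]}}

```text
time_s: 5.95
eef_pos: [0.4579, 0.0127, -0.0089]
tcp_rot: [-3.142, -0.0, 1.44]
contact_force: [-0.3, -0.1, 0.4]
grip_width: 0.057
grasp_force: 0.0
```

>>> {"api": "jog_arm", "payload": {"moves": [[57,[0,0,1],0],[57,[0,0,0],0]]}}

```text
time_s: 6.12
eef_pos: [0.4579, 0.0127, -0.0099]
tcp_rot: [-3.142, -0.0, 1.44]
contact_force: [-0.5, 0.2, 0.8]
grip_width: 0.0569
grasp_force: 0.0
```

>>> {"api": "jog_arm", "payload": {"moves": [[57,[0,0,1],0],[57,[0,0,0],0]]}}

```text
time_s: 6.28
eef_pos: [0.4579, 0.0127, -0.0109]
tcp_rot: [3.142, -0.0, 1.44]
contact_force: [-0.3, -0.2, -0.1]
grip_width: 0.0568
grasp_force: 0.0
```

```bash
python3 - <<'E'
from h import *
to(.655,.003,.1,82.7)
m=arm.camera_model("wrist"); w=arm.snapshot("wrist"); cv2.imwrite("pics/w1.png",w)
np.save("w1.npy",m["world_to_cam"])
c=(gray(w)<60).astype(np.uint8)
cs,_=cv2.findContours(c,cv2.RETR_EXTERNAL,cv2.CHAIN_APPROX_NONE); k=max(cs,key=cv2.contourArea)
q=cv2.approxPolyDP(cv2.convexHull(k),6,True)[:,0]; print(q.tolist())
for z in (.0025,): print(ray(m,q,z).round(4).tolist())
E
```

```text
t 6.28 pos [ 0.4579  0.0127 -0.0109] yaw 82.5 | dx 16.0 dy 196.7 dz -110.9 twist -0.2 grip 0.0568 F [-0.3 -0.2 -0.1] gf 0.0
[[511, 383], [2, 383], [89, 201], [359, 118]]
[[0.5895, -0.0827], [0.304, -0.0452], [0.3855, 0.0549], [0.5084, 0.0761]]
```

>>> {"api": "jog_arm", "payload": {"moves": [[57,[0,0,1],0],[57,[0,0,1],0]]}}

```text
time_s: 6.5
eef_pos: [0.458, 0.0127, -0.0111]
tcp_rot: [3.14, 0.001, 1.44]
contact_force: [-5.9, -0.0, 40.9]
grip_width: 0.0571
grasp_force: 20.3
```

>>> {"api": "jog_arm", "payload": {"moves": [[57,[0,0,1],0],[57,[0,0,0],0]]}}

```text
time_s: 6.67
eef_pos: [0.458, 0.0127, -0.0111]
tcp_rot: [3.139, 0.001, 1.441]
contact_force: [-4.3, 1.0, 37.7]
grip_width: 0.0568
grasp_force: 18.5
```

>>> {"api": "jog_arm", "payload": {"moves": [[57,[0,0,1],0],[57,[0,0,0],0]]}}

```text
time_s: 6.83
eef_pos: [0.458, 0.0127, -0.0112]
tcp_rot: [3.138, 0.001, 1.441]
contact_force: [-6.6, 0.1, 49.7]
grip_width: 0.057
grasp_force: 24.9
```

Contact: tips touch the mat at TCP reading −0.0111 with 57 mm opening. I back off and repeat the test with a slitter-sized opening.

>>> {"api": "jog_arm", "payload": {"moves": [[57,[0,0,-10],0],[18,[0,0,-16],0],[18,[0,0,0],0],[18,[0,0,0],0],[18,[0,0,0],0],[18,[0,0,4],0],[18,[0,0,2],0]]}}

```text
time_s: 7.42
eef_pos: [0.4574, 0.0127, 0.0042]
tcp_rot: [-3.14, 0.0, 1.44]
contact_force: [0.0, -0.5, 0.2]
grip_width: 0.0183
grasp_force: 0.0
```

>>> {"api": "jog_arm", "payload": {"moves": [[18,[0,0,2],0],[18,[0,0,1],0]]}}

```text
time_s: 7.58
eef_pos: [0.4574, 0.0128, 0.0014]
tcp_rot: [-3.14, 0.0, 1.441]
contact_force: [0.8, 0.3, -0.4]
grip_width: 0.0178
grasp_force: 0.0
```

>>> {"api": "jog_arm", "payload": {"moves": [[18,[0,0,2],0],[18,[0,0,1],0]]}}

```text
time_s: 7.75
eef_pos: [0.4577, 0.0128, -0.0012]
tcp_rot: [-3.141, 0.0, 1.44]
contact_force: [-1.6, 1.0, 0.1]
grip_width: 0.0182
grasp_force: 0.0
```

>>> {"api": "jog_arm", "payload": {"moves": [[18,[0,0,1],0],[18,[0,0,1],0]]}}

```text
time_s: 7.92
eef_pos: [0.4579, 0.0128, -0.0029]
tcp_rot: [-3.142, -0.0, 1.44]
contact_force: [-0.1, -0.5, 0.8]
grip_width: 0.0181
grasp_force: 0.0
```

>>> {"api": "jog_arm", "payload": {"moves": [[18,[0,0,1],0],[18,[0,0,1],0]]}}

```text
time_s: 8.08
eef_pos: [0.458, 0.0127, -0.0048]
tcp_rot: [3.141, -0.0, 1.44]
contact_force: [1.1, 0.4, -0.0]
grip_width: 0.0179
grasp_force: 0.0
```

>>> {"api": "jog_arm", "payload": {"moves": [[18,[0,0,1],0],[18,[0,0,0],0]]}}

```text
time_s: 8.25
eef_pos: [0.4578, 0.0127, -0.0059]
tcp_rot: [-3.141, 0.0, 1.44]
contact_force: [-0.2, 0.4, 0.4]
grip_width: 0.0183
grasp_force: 0.0
```

>>> {"api": "jog_arm", "payload": {"moves": [[18,[0,0,1],0],[18,[0,0,0.5],0]]}}

```text
time_s: 8.42
eef_pos: [0.458, 0.0127, -0.0064]
tcp_rot: [3.141, 0.0, 1.44]
contact_force: [-3.0, -0.2, 20.3]
grip_width: 0.0177
grasp_force: 10.4
```

>>> {"api": "jog_arm", "payload": {"moves": [[18,[0,0,1],0],[18,[0,0,0],0]]}}

```text
time_s: 8.58
eef_pos: [0.458, 0.0127, -0.0064]
tcp_rot: [3.14, 0.001, 1.441]
contact_force: [-3.1, -0.3, 24.6]
grip_width: 0.018
grasp_force: 12.6
```

```bash
python3 - <<'E'
from h import *
print(ray(arm.camera_model("side"),[(181.9,211.4),(206.5,213.4)],.0057))
print(ray(arm.camera_model("scene"),[(286,263),(271,234.5)],.0157))
a=np.radians(82.5); X=np.array([np.cos(a),np.sin(a)]);Y=np.array([np.sin(a),-np.cos(a)]);T=np.array([.4579,.0127])
for s in(-1,1): print("exp",s,T-Y*.0285+X*s*.011,T+Y*.0285+X*s*.011)
to(.655,.003,.1,82.7)
E
```

```text
[[ 0.42288229  0.00808013]
 [ 0.48808951 -0.00139622]]
[[0.42420512 0.02757494]
 [0.49251182 0.01968293]]
exp -1 [0.42820803 0.0055141 ] [ 0.48472039 -0.00192589]
exp 1 [0.43107961 0.02732589] [0.48759197 0.0198859 ]
t 8.58 pos [ 0.458   0.0127 -0.0064] yaw 82.5 | dx 16.0 dy 196.6 dz -106.4 twist -0.2 grip 0.018 F [-3.1 -0.3 24.6] gf 12.6
```

>>> {"api": "jog_arm", "payload": {"moves": [[75,[0,0,-36],0],[75,[0,0,-36],0],[75,[2,24.5,-4],0],[75,[2,24.5,0],0],[75,[2,24.5,0],0],[75,[2,24.5,0],0],[75,[2,24.5,0],0],[75,[2,24.5,0],0],[75,[2,24.5,0],0],[75,[2,24.5,0],0],[75,[0,0,0],0],[75,[0,0,0],0]]}}

```text
time_s: 9.58
eef_pos: [0.6547, 0.0029, 0.0672]
tcp_rot: [-3.141, -0.0, 1.439]
contact_force: [-1.1, 0.1, -1.6]
grip_width: 0.075
grasp_force: 0.0
```

```bash
python3 - <<'E'
from h import *
to(.655,.003,-.0055,82.7)
E
```

```text
t 9.58 pos [0.6547 0.0029 0.0672] yaw 82.5 | dx 0.1 dy 0.3 dz 72.7 twist -0.2 grip 0.075 F [-1.1  0.1 -1.6] gf 0.0
```

>>> {"api": "jog_arm", "payload": {"moves": [[75,[0,0,25],0],[75,[0,0,25],0],[75,[0,0,12],0],[75,[0,0,7],0],[75,[0,0,3.5],0],[75,[0,0,0],0]]}}

```text
time_s: 10.08
eef_pos: [0.6539, 0.0032, -0.0049]
tcp_rot: [-3.141, -0.0, 1.44]
contact_force: [-0.3, -0.4, 0.5]
grip_width: 0.075
grasp_force: 0.0
```

>>> {"api": "jog_arm", "payload": {"moves": [[50,[0,0,0],0],[50,[0,0,0],0],[50,[0,0,0],0],[50,[0,0,0],0],[50,[0,0,0],0]], "force": 30}}

```text
time_s: 10.5
eef_pos: [0.6552, 0.0033, -0.0032]
tcp_rot: [3.139, -0.0, 1.44]
contact_force: [-1.4, -0.2, 6.3]
grip_width: 0.0542
grasp_force: 32.2
```

```bash
python3 - <<'E'
from h import *
to(.4876,.0182,.03,99.8)
E
```

```text
t 10.5 pos [ 0.6552  0.0033 -0.0032] yaw 82.5 | dx -7.1 dy -168.2 dz -33.2 twist -17.3 grip 0.0542 F [-1.4 -0.2  6.3] gf 32.2
```

>>> {"api": "jog_arm", "payload": {"moves": [[50,[0,0,-15],0],[50,[0,0,-25],0],[50,[0,0,-20],0],[50,[0,0,0],0]]}}

```text
time_s: 10.83
eef_pos: [0.6575, 0.0038, 0.0605]
tcp_rot: [3.134, -0.002, 1.44]
contact_force: [0.1, 0.4, 0.2]
grip_width: 0.0545
grasp_force: 32.1
```

```bash
python3 - <<'E'
from h import *
to(.4871,.0182,.03,99.8)
img=arm.snapshot("side"); w=arm.snapshot("wrist")
u,v=proj(arm.camera_model("side"),[.655,.003,.07])[0].astype(int); print(u,v)
cv2.imwrite("pics/g1.png",np.hstack([cv2.resize(img[v-40:v+40,u-40:u+40],(400,400),interpolation=cv2.INTER_CUBIC),cv2.copyMakeBorder(cv2.resize(w,(400,300)),0,100,0,0,cv2.BORDER_CONSTANT)]))
E
```

```text
t 10.83 pos [0.6575 0.0038 0.0605] yaw 82.5 | dx -8.0 dy -170.8 dz 30.5 twist -17.3 grip 0.0545 F [0.1 0.4 0.2] gf 32.1
270 192
```

View pics/g1.png

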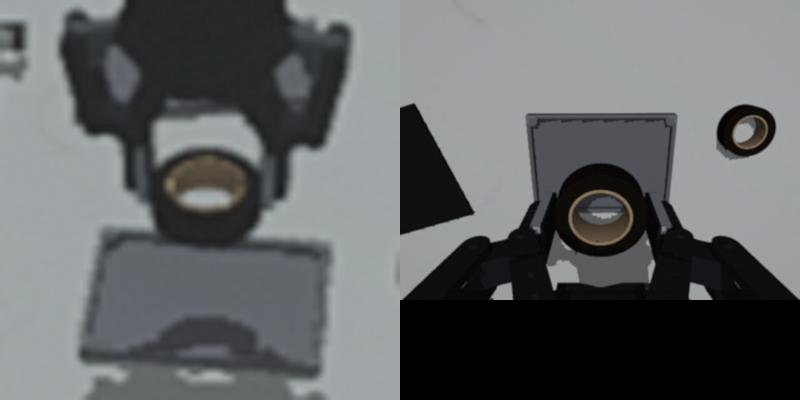

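>>> {"api": "jog_arm", "payload": {"moves": [[50,[-2,-25,0],0],[50,[-2,-25,0],0],[50,[-2,-25,0],0],[50,[-2,-25,0],0],[50,[-2,-25,0],0],[50,[-2,-25,0],0],[50,[-2,-25,0],0],[50,[-2,-22,0],0],[50,[0,0,25],0],[50,[0,0,22],0],[50,[0,0,7],0],[50,[0,0,0],0]]}}

```text
time_s: 11.93
eef_pos: [0.4554, 0.0127, -0.0004]
tcp_rot: [-3.138, 0.002, 1.441]
contact_force: [0.1, -0.0, -0.4]
grip_width: 0.0545
grasp_force: 32.1
```

```bash
python3 - <<'E'
from h import *
to(.4566,.0129,-.003,82.5)
E
```

```text
t 11.93 pos [ 4.554e-01  1.270e-02 -4.000e-04] yaw 82.6 | dx 0.3 dy 1.2 dz 2.6 twist 0.1 grip 0.0545 F [ 0.1 -0.  -0.4] gf 32.1
```

>>> {"api": "jog_arm", "payload": {"moves": [[50,[0,0,1.5],0],[50,[0,0,1],0],[50,[0,0,0],0]]}}

```text
time_s: 12.18
eef_pos: [0.4574, 0.0129, -0.0008]
tcp_rot: [3.141, -0.0, 1.44]
contact_force: [0.3, -0.6, 0.7]
grip_width: 0.0545
grasp_force: 32.1
```

>>> {"api": "jog_arm", "payload": {"moves": [[66,[0,0,0],0],[75,[0,0,0],0],[75,[0,0,0],0],[75,[0,0,-20],0],[75,[0,0,-35],0],[85,[0,0,-35],0],[85,[0,0,-10],0],[85,[0,0,0],0]]}}

```text
time_s: 12.85
eef_pos: [0.4589, 0.0129, 0.1013]
tcp_rot: [3.136, -0.001, 1.439]
contact_force: [0.5, -0.3, -1.5]
grip_width: 0.0848
grasp_force: 0.0
```

```bash
python3 - <<'E'
from h import *
to(.6754,-.2074,.10,58.2)
E
```

```text
t 12.85 pos [0.4589 0.0129 0.1013] yaw 82.5 | dx -189.9 dy 243.5 dz 1.3 twist 24.3 grip 0.0848 F [ 0.5 -0.3 -1.5] gf 0.0
```

>>> {"api": "jog_arm", "payload": {"moves": [[85,[-15.8,20.3,0],0],[85,[-15.8,20.3,0],0],[85,[-15.8,20.3,0],0],[85,[-15.8,20.3,0],0],[85,[-15.8,20.3,0],0],[85,[-15.8,20.3,0],0],[85,[-15.8,20.3,0],0],[85,[-15.8,20.3,0],0],[85,[-15.8,20.3,0],0],[85,[-15.8,20.3,0],0],[85,[-15.8,20.3,0],0],[85,[-15.8,20.3,0],0]]}}

```text
time_s: 13.85
eef_pos: [0.6735, -0.2081, 0.0967]
tcp_rot: [-3.139, 0.001, 1.44]
contact_force: [1.0, -0.3, -0.4]
grip_width: 0.0851
grasp_force: 0.0
```

>>> {"api": "jog_arm", "payload": {"moves": [[85,[0,0,0],7],[85,[0,0,0],7],[85,[0,0,0],7],[85,[0,0,0],3.3],[85,[0,0,20],0],[85,[0,0,0],0]]}}

```text
time_s: 14.35
eef_pos: [0.6708, -0.2068, 0.0742]
tcp_rot: [-3.136, 0.004, 1.017]
contact_force: [-1.0, -0.5, -0.9]
grip_width: 0.0851
grasp_force: 0.0
```

```bash
python3 - <<'E'
from h import *
to(.6754,-.2074,-.003,58.2)
w=arm.snapshot("wrist"); np.save("w2.npy",arm.camera_model("wrist")["world_to_cam"]); cv2.imwrite("pics/w2.png",w)
E
```

```text
t 14.35 pos [ 0.6708 -0.2068  0.0742] yaw 58.3 | dx 1.9 dy 4.2 dz 77.2 twist 0.1 grip 0.0851 F [-1.  -0.5 -0.9] gf 0.0
```

View pics/w2.png

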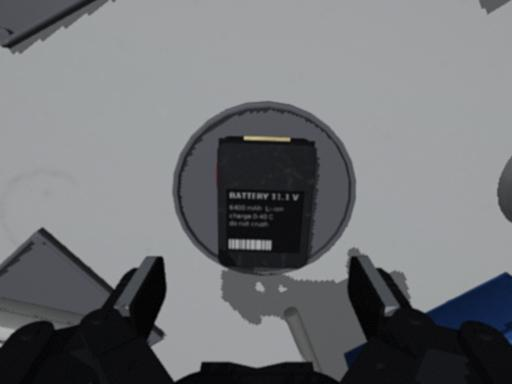

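The wrist view shows the battery square to the fingers, spanning columns 218–316, with pads at 150 and 365. I let it settle and re-read.

>>> {"api": "jog_arm", "payload": {"moves": [[85,[0,0,20],0],[85,[0,0,0],0],[85,[0,0,0],0]]}}

```text
time_s: 14.65
eef_pos: [0.6725, -0.2068, 0.0576]
tcp_rot: [-3.139, 0.001, 1.016]
contact_force: [0.5, 0.6, -0.3]
grip_width: 0.0852
grasp_force: 0.0
```

```bash
python3 - <<'E'
from h import *
to(.6754,-.2074,-.003,58.2)
m=arm.camera_model("wrist"); m["world_to_cam"]=np.load("w2.npy")
for b in(0,.006): print(ray(m,[(219,138),(316,143),(308,266),(219,266)],.0295-b).mean(0))
E
```

```text
t 14.65 pos [ 0.6725 -0.2068  0.0576] yaw 58.2 | dx 1.0 dy 2.7 dz 60.6 twist 0.0 grip 0.0852 F [ 0.5  0.6 -0.3] gf 0.0
[ 0.67782317 -0.20484726]
[ 0.6766805  -0.20697098]
```

>>> {"api": "jog_arm", "payload": {"moves": [[85,[1,3.5,10],0],[85,[0,0,20],0],[85,[0,0,17],0],[85,[0,0,8],0],[85,[0,0,5],0],[85,[0,0,0],0]]}}

```text
time_s: 15.15
eef_pos: [0.6764, -0.2076, -0.0027]
tcp_rot: [-3.14, 0.001, 1.016]
contact_force: [0.2, -0.5, -0.6]
grip_width: 0.0851
grasp_force: 0.0
```

>>> {"api": "jog_arm", "payload": {"moves": [[55,[0,0,0],0],[55,[0,0,0],0],[55,[0,0,0],0],[55,[0,0,0],0],[55,[0,0,0],0]], "force": 50}}

```text
time_s: 15.57
eef_pos: [0.678, -0.2078, 0.0001]
tcp_rot: [3.14, -0.001, 1.016]
contact_force: [-1.1, 0.2, 6.7]
grip_width: 0.0609
grasp_force: 57.4
```

>>> {"api": "jog_arm", "payload": {"moves": [[55,[0,0,-15],0],[55,[0,0,-25],0],[55,[0,0,-20],0],[55,[18.6,-14.4,0],0],[55,[18.6,-14.4,0],0],[55,[18.6,-14.4,0],0],[55,[18.6,-14.4,0],0],[55,[18.6,-14.4,0],0],[55,[18.6,-14.4,0],0],[55,[18.6,-14.4,0],0],[55,[18.6,-14.4,0],0],[55,[18.6,-14.4,0],0]]}}

```text
time_s: 16.57
eef_pos: [0.6547, 0.0034, 0.059]
tcp_rot: [-3.141, 0.001, 1.016]
contact_force: [0.2, -0.3, -3.9]
grip_width: 0.0607
grasp_force: 56.2
```

>>> {"api": "jog_arm", "payload": {"moves": [[55,[0,0,0],7],[55,[0,0,0],7],[55,[0,0,0],7],[55,[0,0,0],7],[55,[0,0,0],7],[55,[0,0,0],7],[55,[0,0,0],7],[55,[0,0,0],7],[55,[0,0,0],7],[55,[0,0,0],2.5],[55,[0,0,0],0],[55,[0,0,0],0]]}}

```text
time_s: 17.57
eef_pos: [0.655, 0.0028, 0.0589]
tcp_rot: [3.142, 0.0, -0.125]
contact_force: [-1.0, 0.0, -3.2]
grip_width: 0.0609
grasp_force: 56.2
```

```bash
python3 - <<'E'
from h import *
to(.6562,.0026,.001,-7.3)
E
```

```text
t 17.57 pos [0.655  0.0028 0.0589] yaw -7.2 | dx 1.2 dy 0.1 dz 57.9 twist 0.1 grip 0.0609 F [-1.   0.  -3.2] gf 56.2
```

>>> {"api": "jog_arm", "payload": {"moves": [[55,[1.2,0,20],0],[55,[0,0,18],0],[55,[0,0,10],0],[55,[0,0,5],0],[55,[0,0,3],0],[55,[0,0,0],0],[55,[0,0,0],0]]}}

```text
time_s: 18.15
eef_pos: [0.657, 0.0026, 0.0033]
tcp_rot: [-3.141, -0.001, -0.127]
contact_force: [-0.2, -1.2, -3.4]
grip_width: 0.0608
grasp_force: 56.1
```

>>> {"api": "jog_arm", "payload": {"moves": [[55,[0,0,1],0],[55,[0,0,0.5],0],[55,[0,0,0],0]]}}

```text
time_s: 18.4
eef_pos: [0.6568, 0.0025, 0.0017]
tcp_rot: [-3.141, -0.001, -0.127]
contact_force: [0.5, 0.9, -4.3]
grip_width: 0.0605
grasp_force: 56.1
```

>>> {"api": "jog_arm", "payload": {"moves": [[55,[0,0,1],0],[55,[0,0,0.5],0],[55,[0,0,0],0]]}}

```text
time_s: 18.65
eef_pos: [0.6566, 0.0026, 0.0001]
tcp_rot: [-3.142, -0.0, -0.127]
contact_force: [-0.7, 0.0, -1.4]
grip_width: 0.0608
grasp_force: 56.5
```

>>> {"api": "jog_arm", "payload": {"moves": [[55,[0,0,0.7],0],[55,[0,0,0],0]]}}

```text
time_s: 18.82
eef_pos: [0.6566, 0.0025, 0.0001]
tcp_rot: [3.141, -0.0, -0.127]
contact_force: [-2.9, -0.6, 4.5]
grip_width: 0.061
grasp_force: 57.2
```

>>> {"api": "jog_arm", "payload": {"moves": [[68,[0,0,-0.5],0],[76,[0,0,0],0],[76,[0,0,0],0],[76,[0,0,-20],0],[76,[0,0,-35],0],[76,[0,0,-35],0],[76,[0,0,0],0]]}}

```text
time_s: 19.4
eef_pos: [0.6616, 0.0031, 0.0965]
tcp_rot: [-3.139, -0.012, -0.127]
contact_force: [0.6, 0.6, 0.8]
grip_width: 0.0757
grasp_force: 0.0
```

>>> {"api": "jog_arm", "payload": {"moves": [[76,[-22,1.7,0],0],[76,[-22,1.7,0],0],[76,[-22,1.7,0],0],[76,[-22,1.7,0],0],[76,[-22,1.7,0],0],[76,[-22,1.7,0],0],[76,[-22,1.7,0],0],[76,[-22,1.7,0],0],[76,[-23,1.7,0],0],[76,[0,0,0],0],[76,[0,0,0],0]]}}

```text
time_s: 20.32
eef_pos: [0.4566, 0.0127, 0.0898]
tcp_rot: [3.142, -0.0, -0.127]
contact_force: [1.7, 1.8, -0.4]
grip_width: 0.0761
grasp_force: 0.0
```

```bash
python3 - <<'E'
from h import *
to(.4566,.0129,-.0055,-7.3)
I={n:arm.snapshot(n) for n in("scene","side","wrist")}
for n in I: cv2.imwrite(f"pics/{n}3.png",I[n])
np.save("w3.npy",arm.camera_model("wrist")["world_to_cam"])
J={n:I[n] for n in("scene","side")}
try: print("batt",rect(hull(J,.0295,dark({"scene":60,"side":60}),(330,160,475,330))))
except Exception as e: print(e)
for n in J: 
  for z in(.008,): print(n,"wide",rect(hull({n:I[n]},z,dark({"scene":150,"side":122}),(330,160,475,330))))
cv2.imwrite("pics/v3.png",np.hstack([ortho(arm.camera_model("scene"),I["scene"],.0295)[150:350,300:500],ortho(arm.camera_model("side"),I["side"],.0295)[150:350,300:500],cv2.resize(I["wrist"],(266,200))]))
E
```

```text
t 20.32 pos [0.4566 0.0127 0.0898] yaw -7.3 | dx -0.1 dy -0.2 dz 95.3 twist 0.0 grip 0.0761 F [ 1.7  1.8 -0.4] gf 0.0
batt ([0.654699981212616, 0.000699999975040555], [83.4000015258789, 57.79999923706055], np.float32(172.1))
scene wide ([0.6464999914169312, -0.00800000037997961], [151.0, 132.0], np.float32(0.0))
side wide ([0.6560999751091003, 0.0010000000474974513], [125.0, 112.0], np.float32(171.6))
```

View pics/v3.png

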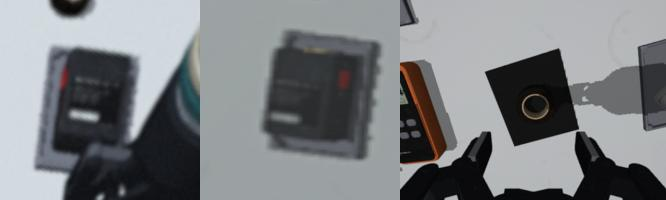

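The battery lies inside the wide tray square to it (centre ≈ (0.655, 0.001), tray centre (0.656, 0.002)). The tape is on the mat at the centre of the wrist view, between the fingers.

>>> {"api": "jog_arm", "payload": {"moves": [[76,[0,0,30],0],[76,[0,0,30],0],[76,[0,0,20],0],[76,[0,0,10],0],[76,[0,0,4.5],0],[76,[0,0,0],0],[76,[0,0,0],0]]}}

```text
time_s: 21.05
eef_pos: [0.4578, 0.012, -0.0017]
tcp_rot: [3.141, 0.0, -0.128]
contact_force: [-0.5, -0.0, -0.4]
grip_width: 0.0759
grasp_force: 0.0
```

>>> {"api": "jog_arm", "payload": {"moves": [[50,[0,0,0],0],[50,[0,0,0],0],[50,[0,0,0],0],[50,[0,0,0],0],[50,[0,0,0],0]], "force": 30}}

```text
time_s: 21.47
eef_pos: [0.4578, 0.012, -0.0005]
tcp_rot: [3.14, -0.002, -0.127]
contact_force: [-0.6, 0.0, 7.1]
grip_width: 0.0544
grasp_force: 31.8
```

>>> {"api": "jog_arm", "payload": {"moves": [[50,[0,0,-15],0],[50,[0,0,-30],0],[50,[0,0,-35],0],[50,[0,0,0],0],[50,[0,0,0],0]]}}

```text
time_s: 21.88
eef_pos: [0.4584, 0.0121, 0.0804]
tcp_rot: [3.141, -0.004, -0.128]
contact_force: [-0.3, 0.7, -1.8]
grip_width: 0.0542
grasp_force: 32.3
```

```bash
python3 - <<'E'
from h import *
to(.676,-.2043,.07,-7.3)
E
```

```text
t 21.88 pos [0.4584 0.0121 0.0804] yaw -7.3 | dx 243.4 dy 186.9 dz 10.4 twist -0.0 grip 0.0542 F [-0.3  0.7 -1.8] gf 32.3
```

>>> {"api": "jog_arm", "payload": {"moves": [[50,[20,15.4,0],0],[50,[20,15.4,0],0],[50,[20,15.4,0],0],[50,[20,15.4,0],0],[50,[20,15.4,0],0],[50,[20,15.4,0],0],[50,[20,15.4,0],0],[50,[20,15.4,0],0],[50,[20,15.4,0],0],[50,[20,15.4,0],0],[50,[20,15.4,0],0],[50,[20,15.4,0],0]]}}

```text
time_s: 22.88
eef_pos: [0.6713, -0.2024, 0.0769]
tcp_rot: [3.14, 0.003, -0.127]
contact_force: [0.6, -1.0, 0.2]
grip_width: 0.0541
grasp_force: 32.3
```

>>> {"api": "jog_arm", "payload": {"moves": [[50,[2.5,2,30],0],[50,[0,0,20],0],[50,[0,0,0],0],[50,[0,0,0],0],[50,[0,0,0],0]]}}

```text
time_s: 23.3
eef_pos: [0.674, -0.2031, 0.0291]
tcp_rot: [3.14, 0.0, -0.126]
contact_force: [-0.7, 0.4, 0.5]
grip_width: 0.0543
grasp_force: 32.3
```

```bash
python3 - <<'E'
from h import *
to(.676,-.2043,.002,-7.3)
E
```

```text
t 23.3 pos [ 0.674  -0.2031  0.0291] yaw -7.2 | dx 2.1 dy 0.9 dz 27.1 twist 0.1 grip 0.0543 F [-0.7  0.4  0.5] gf 32.3
```

>>> {"api": "jog_arm", "payload": {"moves": [[50,[2,1,12],0],[50,[0,0,10],0],[50,[0,0,5],0],[50,[0,0,1.5],0],[50,[0,0,0],0],[50,[0,0,0],0]]}}

```text
time_s: 23.8
eef_pos: [0.6759, -0.2052, 0.0005]
tcp_rot: [3.14, -0.0, -0.127]
contact_force: [0.5, -0.0, 0.2]
grip_width: 0.0539
grasp_force: 32.3
```

>>> {"api": "jog_arm", "payload": {"moves": [[50,[0,0,1],0],[50,[0,0,0.5],0],[50,[0,0,0],0]]}}

```text
time_s: 24.05
eef_pos: [0.6762, -0.2052, -0.0004]
tcp_rot: [3.14, -0.001, -0.127]
contact_force: [-0.8, -0.8, 4.2]
grip_width: 0.0543
grasp_force: 32.6
```

>>> {"api": "jog_arm", "payload": {"moves": [[62,[0,0,0],0],[72,[0,0,0],0],[72,[0,0,0],0],[72,[0,0,-20],0],[72,[0,0,-35],0],[72,[0,0,-35],0],[45,[0,0,0],0],[45,[0,0,0],0]]}}

```text
time_s: 24.72
eef_pos: [0.6777, -0.2053, 0.0917]
tcp_rot: [3.14, -0.005, -0.127]
contact_force: [-0.2, 0.5, -1.5]
grip_width: 0.049
grasp_force: 0.0
```

```bash
python3 - <<'E'
from h import *
to(.657,.1945,.09,-4)
E
```

```text
t 24.72 pos [ 0.6777 -0.2053  0.0917] yaw -7.3 | dx -71.3 dy -394.0 dz 1.7 twist -3.3 grip 0.049 F [-0.2  0.5 -1.5] gf 0.0
```

>>> {"api": "jog_arm", "payload": {"moves": [[45,[-4.5,-24.6,0],0],[45,[-4.5,-24.6,0],0],[45,[-4.5,-24.6,0],0],[45,[-4.5,-24.6,0],0],[45,[-4.5,-24.6,0],0],[45,[-4.5,-24.6,0],0],[45,[-4.5,-24.6,0],0],[45,[-4.5,-24.6,0],0],[45,[-4.5,-24.6,0],0],[45,[-4.5,-24.6,0],0],[45,[-4.5,-24.6,0],0],[45,[-4.5,-24.6,0],0]]}}

```text
time_s: 25.72
eef_pos: [0.6584, 0.0953, 0.0869]
tcp_rot: [3.139, 0.003, -0.127]
contact_force: [-0.3, 0.0, 0.3]
grip_width: 0.0448
grasp_force: 0.0
```

>>> {"api": "jog_arm", "payload": {"moves": [[45,[-4.5,-24.6,0],0],[45,[-4.5,-24.6,0],0],[45,[-4.5,-24.6,0],0],[45,[-4,-24.6,0],0],[45,[0,0,0],-3.3],[45,[0,0,20],0],[45,[0,0,0],0],[45,[0,0,0],0]]}}

```text
time_s: 26.38
eef_pos: [0.653, 0.1932, 0.0661]
tcp_rot: [3.138, 0.005, -0.07]
contact_force: [1.1, -0.6, -0.2]
grip_width: 0.0448
grasp_force: 0.0
```

```bash
python3 - <<'E'
from h import *
to(.657,.1945,.0,-4)
I={n:arm.snapshot(n) for n in("wrist","scene","side")}
m=arm.camera_model("wrist"); w=I["wrist"]
k=red("w",w); cs,_=cv2.findContours(cv2.morphologyEx(k,cv2.MORPH_CLOSE,np.ones((31,31))),cv2.RETR_EXTERNAL,cv2.CHAIN_APPROX_NONE)
for c in cs:
    if cv2.contourArea(c)>200: r=cv2.minAreaRect(c); print(r, ray(m,[r[0]],.0285))
a=ortho(arm.camera_model("scene"),I["scene"],.0215)[150:350,520:720]; b=ortho(arm.camera_model("side"),I["side"],.0215)[150:350,520:720]
cv2.imwrite("pics/v4.png",np.hstack([cv2.resize(w,(400,300)),cv2.copyMakeBorder(np.hstack([a,b]),0,100,0,0,cv2.BORDER_CONSTANT)]))
J={n:I[n] for n in("scene","side")}
print("tape",rect(hull(J,.0215,dark({"scene":60,"side":70}),(530,150,680,300))))
c=hull(J,.008,dark({"scene":150,"side":122}),(520,140,690,310)); e=cv2.fitEllipse(c); print("dish",o2w([e[0]]),e[1])
E
```

```text
t 26.38 pos [0.653  0.1932 0.0661] yaw -4.0 | dx 3.9 dy -1.6 dz 66.1 twist -0.0 grip 0.0448 F [ 1.1 -0.6 -0.2] gf 0.0
((259.609130859375, 350.416015625), (33.51032638549805, 83.34882354736328), 82.14668273925781) [[0.54645906 0.19935668]]
((252.96463012695312, 206.53099060058594), (28.47013282775879, 65.98684692382812), 3.814074993133545) [[0.66272654 0.19572565]]
tape ([0.6735000014305115, -0.2029999941587448], [55.0, 50.0], np.float32(0.0))
dish [[ 0.66270007 -0.19225897]] (122.57770538330078, 175.95074462890625)
```

View pics/v4.png

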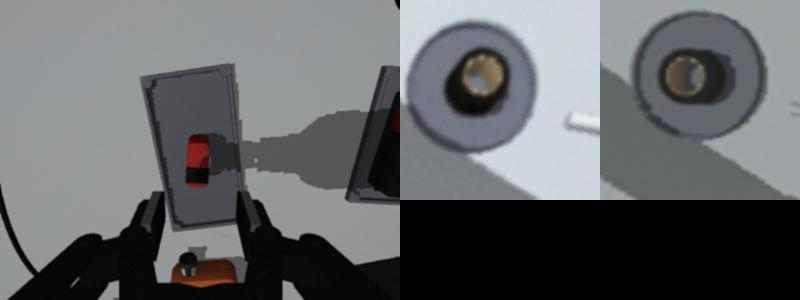

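The wrist view shows the slitter at (198,161), leaning about 3° relative to the fingers and between the pads (155,243). The tape is in the dish near its centre.

>>> {"api": "jog_arm", "payload": {"moves": [[45,[3.5,-2,10],2.5],[45,[0,0,20],0],[45,[0,0,16],0],[45,[0,0,8],0],[45,[0,0,0],0],[45,[0,0,0],0],[45,[0,0,0],0]]}}

```text
time_s: 27.12
eef_pos: [0.6589, 0.1964, 0.0152]
tcp_rot: [3.141, -0.001, -0.113]
contact_force: [0.1, -0.4, -0.5]
grip_width: 0.0446
grasp_force: 0.0
```

```bash
python3 - <<'E'
from h import *
to(.657,.195,.0,-6.5)
E
```

```text
t 27.12 pos [0.6589 0.1964 0.0152] yaw -6.5 | dx -1.7 dy 1.6 dz 15.2 twist 0.0 grip 0.0446 F [ 0.1 -0.4 -0.5] gf 0.0
```

>>> {"api": "jog_arm", "payload": {"moves": [[45,[-1.5,1.5,8],0],[45,[0,0,5],0],[45,[0,0,2],0],[45,[0,0,0],0],[45,[0,0,0],0]]}}

```text
time_s: 27.53
eef_pos: [0.6566, 0.1947, -0.0008]
tcp_rot: [3.14, 0.001, -0.113]
contact_force: [0.8, 0.1, -0.1]
grip_width: 0.0448
grasp_force: 0.0
```

>>> {"api": "jog_arm", "payload": {"moves": [[10,[0,0,0],0],[10,[0,0,0],0],[10,[0,0,0],0],[10,[0,0,0],0],[10,[0,0,0],0],[10,[0,0,0],0]], "force": 25}}

```text
time_s: 28.03
eef_pos: [0.6569, 0.1949, -0.0003]
tcp_rot: [3.14, -0.0, -0.113]
contact_force: [0.2, 0.6, 2.1]
grip_width: 0.0173
grasp_force: 26.7
```

>>> {"api": "jog_arm", "payload": {"moves": [[10,[0,0,-15],0],[10,[0,0,-30],0],[10,[0,0,-25],0],[10,[0,0,0],0],[10,[0,0,0],0]]}}

```text
time_s: 28.45
eef_pos: [0.658, 0.1953, 0.072]
tcp_rot: [-3.141, -0.003, -0.113]
contact_force: [-0.3, -0.3, -1.4]
grip_width: 0.0174
grasp_force: 26.4
```

```bash
python3 - <<'E'
from h import *
to(.4566,.0129,.07,-6.5)
E
```

```text
t 28.45 pos [0.658  0.1953 0.072 ] yaw -6.5 | dx -179.5 dy 204.0 dz 2.0 twist 0.0 grip 0.0174 F [-0.3 -0.3 -1.4] gf 26.4
```

>>> {"api": "jog_arm", "payload": {"moves": [[10,[-16,18.5,0],0],[10,[-16,18.5,0],0],[10,[-16,18.5,0],0],[10,[-16,18.5,0],0],[10,[-16,18.5,0],0],[10,[-16,18.5,0],0],[10,[-16,18.5,0],0],[10,[-16,18.5,0],0],[10,[-16,18.5,0],0],[10,[-16,18.5,0],0],[10,[-19,19,0],0],[10,[0,0,0],0]]}}

```text
time_s: 29.45
eef_pos: [0.4489, 0.0073, 0.0687]
tcp_rot: [3.134, 0.009, -0.117]
contact_force: [-0.9, -0.3, -1.0]
grip_width: 0.0176
grasp_force: 26.3
```

>>> {"api": "jog_arm", "payload": {"moves": [[10,[0,0,30],0],[10,[0,0,25],0],[10,[0,0,10],0],[10,[0,0,3],0],[10,[0,0,0],0],[10,[0,0,0],0]]}}

```text
time_s: 29.95
eef_pos: [0.4557, 0.0124, 0.0018]
tcp_rot: [3.14, 0.001, -0.113]
contact_force: [-0.8, 1.0, -0.7]
grip_width: 0.0176
grasp_force: 26.4
```

```bash
python3 - <<'E'
from h import *
to(.4566,.0129,.0,-6.5)
E
```

```text
t 29.95 pos [0.4557 0.0124 0.0018] yaw -6.5 | dx 0.8 dy -0.6 dz 1.8 twist 0.0 grip 0.0176 F [-0.8  1.  -0.7] gf 26.4
```

>>> {"api": "jog_arm", "payload": {"moves": [[10,[0,0,1],0],[10,[0,0,1],0],[10,[0,0,0],0]]}}

```text
time_s: 30.2
eef_pos: [0.4562, 0.0121, 0.0001]
tcp_rot: [3.14, -0.001, -0.114]
contact_force: [-0.1, 0.1, -0.7]
grip_width: 0.0174
grasp_force: 26.4
```

>>> {"api": "jog_arm", "payload": {"moves": [[28,[0,0,0],0],[45,[0,0,0],0],[45,[0,0,0],0],[45,[0,0,-20],0],[45,[0,0,-35],0],[75,[0,0,-35],0],[75,[0,0,0],0],[75,[0,0,0],0]]}}

```text
time_s: 30.87
eef_pos: [0.4572, 0.0122, 0.0914]
tcp_rot: [3.141, -0.004, -0.114]
contact_force: [0.0, -0.2, -0.2]
grip_width: 0.075
grasp_force: 0.0
```

```bash
python3 - <<'E'
from h import *
to(.4524,-.2034,.09,133.5-180)
E
```

```text
t 30.87 pos [0.4572 0.0122 0.0914] yaw -6.5 | dx 19.8 dy 214.7 dz 1.4 twist 40.0 grip 0.075 F [ 0.  -0.2 -0.2] gf 0.0
```

>>> {"api": "jog_arm", "payload": {"moves": [[75,[2.2,23.9,0],0],[75,[2.2,23.9,0],0],[75,[2.2,23.9,0],0],[75,[2.2,23.9,0],0],[75,[2.2,23.9,0],0],[75,[2.2,23.9,0],0],[75,[2.2,23.9,0],0],[75,[2.2,23.9,0],0],[75,[2.2,23.9,0],0]]}}

```text
time_s: 31.62
eef_pos: [0.45, -0.2046, 0.0887]
tcp_rot: [3.14, 0.003, -0.113]
contact_force: [0.9, 0.4, 0.0]
grip_width: 0.0749
grasp_force: 0.0
```

>>> {"api": "jog_arm", "payload": {"moves": [[75,[0,0,0],7],[75,[0,0,0],7],[75,[0,0,0],7],[75,[0,0,0],7],[75,[0,0,0],7],[75,[0,0,0],5],[75,[0,0,0],0],[75,[0,0,0],0]]}}

```text
time_s: 32.28
eef_pos: [0.4505, -0.2034, 0.0892]
tcp_rot: [3.139, 0.001, -0.808]
contact_force: [-0.2, -0.5, 0.6]
grip_width: 0.0743
grasp_force: 0.0
```

```bash
python3 - <<'E'
from h import *
to(.4524,-.2034,.0,-46.5)
w=arm.snapshot("wrist"); np.save("w5.npy",arm.camera_model("wrist")["world_to_cam"]); cv2.imwrite("pics/w5.png",w)
E
```

```text
t 32.28 pos [ 0.4505 -0.2034  0.0892] yaw -46.3 | dx 1.3 dy -1.3 dz 89.2 twist 0.2 grip 0.0743 F [-0.2 -0.5  0.6] gf 0.0
```

View pics/w5.png

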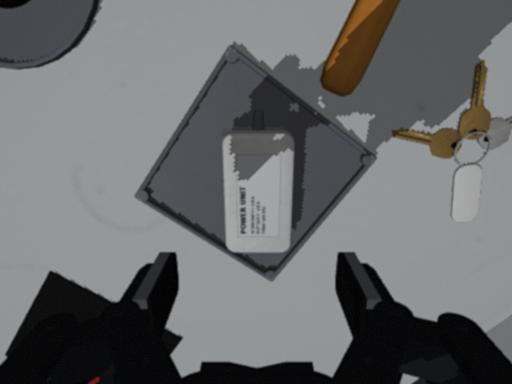

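The wrist view shows the adapter square to the fingers: block at columns 225–293, rows 130–250, with the dark cable stub at the far end (259,120). So its −y points along tool +x, the opposite of what I'd assumed.

```bash
python3 - <<'E'
from h import *
m=arm.camera_model("wrist"); m["world_to_cam"]=np.load("w5.npy")
a=np.radians(-46.5); X=np.array([np.cos(a),np.sin(a)]);Y=np.array([np.sin(a),-np.cos(a)]);T=np.array([.4505,-.2034])
for b in(0,.006):
  for p,z in(((259,133),.0325),((259,238),.0325),((259,250),.0025),((259,110),.0175),((224,190),.0325),((294,190),.0325)):
    q=ray(m,[p],z-b)[0]-T; print(b,p,(q@X*1e3).round(1),(q@Y*1e3).round(1))
to(.4524,-.2034,.0,-46.5)
E
```

```text
0 (259, 133) 51.8 2.0
0 (259, 238) -22.9 2.4
0 (259, 250) -49.2 2.8
0 (259, 110) 64.9 2.1
0 (224, 190) 13.3 -21.6
0 (294, 190) 13.4 26.0
0.006 (259, 133) 50.9 2.0
0.006 (259, 238) -25.9 2.5
0.006 (259, 250) -52.5 2.9
0.006 (259, 110) 64.4 2.1
0.006 (224, 190) 11.3 -22.2
0.006 (294, 190) 11.4 26.7
t 32.33 pos [ 0.4507 -0.2034  0.0893] yaw -46.3 | dx 1.2 dy -1.2 dz 89.3 twist 0.2 grip 0.075 F [-0.4 -0.1 -0.4] gf 0.0
```

>>> {"api": "jog_arm", "payload": {"moves": [[75,[8,2,20],0],[75,[0,0,30],0],[75,[0,0,20],0],[75,[0,0,12],0],[75,[0,0,6],0],[75,[0,0,2],0],[75,[0,0,0],0],[75,[0,0,0],0]]}}

```text
time_s: 33.0
eef_pos: [0.4557, -0.211, 0.0006]
tcp_rot: [3.141, -0.002, -0.811]
contact_force: [-0.1, -0.1, 0.4]
grip_width: 0.0752
grasp_force: 0.0
```

>>> {"api": "jog_arm", "payload": {"moves": [[40,[0,0,0],0],[40,[0,0,0],0],[40,[0,0,0],0],[40,[0,0,0],0],[40,[0,0,0],0]], "force": 45}}

```text
time_s: 33.42
eef_pos: [0.4558, -0.2112, 0.001]
tcp_rot: [3.141, -0.002, -0.811]
contact_force: [-1.2, -0.1, 6.3]
grip_width: 0.047
grasp_force: 46.8
```

>>> {"api": "jog_arm", "payload": {"moves": [[40,[0,0,-15],0],[40,[0,0,-30],0],[40,[0,0,-30],0],[40,[0,0,0],0],[40,[0,0,0],0],[40,[0,0,0],0]]}}

```text
time_s: 33.92
eef_pos: [0.4546, -0.211, 0.0747]
tcp_rot: [3.14, -0.0, -0.812]
contact_force: [-0.5, 0.4, -1.9]
grip_width: 0.0471
grasp_force: 47.6
```

```bash
python3 - <<'E'
from h import *
to(.6559,.1952,.075,3.9)
w=arm.snapshot("wrist"); m=arm.camera_model("wrist"); cv2.imwrite("pics/w6.png",w)
# clear block: bright mask right in front of the gripper; print extents along the centre column
col=gray(w)[:,250:266].mean(1); print(col[60:384:6].astype(int).tolist())
s=arm.state(); a=s["tcp_rot"][2]; X=np.array([np.cos(a),np.sin(a)])
for v in(110,130,150,170,190,210,230,250,270,290,310): print(v,[((ray(m,[(258,v)],s["eef_pos"][2]+h)[0]-s["eef_pos"][:2])@X*1e3).round(1) for h in(.033,.018,.003)],end=" ")
E
```

```text
t 33.92 pos [ 0.4546 -0.211   0.0747] yaw -46.5 | dx -156.2 dy -425.6 dz -0.3 twist -50.4 grip 0.0471 F [-0.5  0.4 -1.9] gf 47.6
[166, 166, 145, 94, 82, 71, 75, 70, 65, 68, 68, 66, 67, 66, 69, 43, 64, 62, 53, 42, 45, 74, 101, 99, 99, 99, 98, 94, 99, 99, 100, 99, 99, 99, 99, 99, 99, 156, 180, 161, 159, 165, 156, 152, 157, 146, 158, 171, 174, 171, 171, 134, 8, 8]
110 [np.float64(73.4), np.float64(72.2), np.float64(71.0)] 130 [np.float64(66.4), np.float64(64.2), np.float64(62.1)] 150 [np.float64(59.0), np.float64(56.0), np.float64(52.9)] 170 [np.float64(51.4), np.float64(47.4), np.float64(43.3)] 190 [np.float64(43.4), np.float64(38.4), np.float64(33.4)] 210 [np.float64(35.1), np.float64(29.0), np.float64(22.9)] 230 [np.float64(26.4), np.float64(19.2), np.float64(12.0)] 250 [np.float64(17.4), np.float64(9.0), np.float64(0.7)] 270 [np.float64(7.9), np.float64(-1.7), np.float64(-11.2)] 290 [np.float64(-2.1), np.float64(-12.9), np.float64(-23.7)] 310 [np.float64(-12.5), np.float64(-24.7), np.float64(-36.8)]
```

View pics/w6.png

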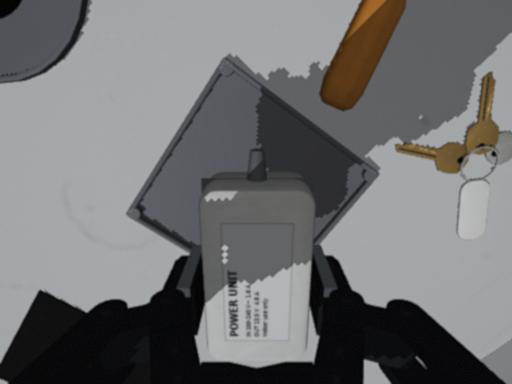

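The adapter is held square; block rows 195–362, stub tip at row 150. The block is centred on the pads, so the adapter's origin lies about 6.5 mm ahead along tool x.

>>> {"api": "jog_arm", "payload": {"moves": [[40,[-8,-21,0],0],[40,[-8,-21,0],0],[40,[-8,-21,0],0],[40,[-8,-21,0],0],[40,[-8,-21,0],0],[40,[-8,-21,0],0],[40,[-8,-21,0],0],[40,[-8,-21,0],0],[40,[-8,-21,0],0],[40,[-8,-21,0],0],[40,[-8,-21,0],0],[40,[-8,-21,0],0]]}}

```text
time_s: 34.97
eef_pos: [0.5709, 0.0333, 0.0728]
tcp_rot: [3.137, 0.001, -0.811]
contact_force: [0.0, 0.7, -1.3]
grip_width: 0.0469
grasp_force: 47.4
```

>>> {"api": "jog_arm", "payload": {"moves": [[40,[-8,-21,0],0],[40,[-8,-21,0],0],[40,[-8,-21,0],0],[40,[-8,-21,0],0],[40,[-8,-21,0],0],[40,[-8,-21,0],0],[40,[-8,-21,0],0],[40,[-8,-21,0],0],[40,[0,0,0],-7],[40,[0,0,0],-7],[40,[0,0,0],-7],[40,[0,0,0],-7]]}}

```text
time_s: 35.97
eef_pos: [0.6482, 0.1942, 0.0718]
tcp_rot: [3.137, 0.003, -0.316]
contact_force: [0.2, -0.4, -2.5]
grip_width: 0.047
grasp_force: 47.5
```

>>> {"api": "jog_arm", "payload": {"moves": [[40,[0,0,0],-7],[40,[0,0,0],-7],[40,[0,0,0],-7],[40,[0,0,0],-1.4],[40,[0,0,0],0],[40,[0,0,0],0]]}}

```text
time_s: 36.47
eef_pos: [0.649, 0.1941, 0.0731]
tcp_rot: [3.14, 0.002, 0.066]
contact_force: [0.3, 0.2, -1.7]
grip_width: 0.0472
grasp_force: 47.5
```

```bash
python3 - <<'E'
from h import *
to(.6494,.1948,.004,3.9)
E
```

```text
t 36.47 pos [0.649  0.1941 0.0731] yaw 3.8 | dx 0.5 dy -0.6 dz 69.1 twist -0.1 grip 0.0472 F [ 0.3  0.2 -1.7] gf 47.5
```

>>> {"api": "jog_arm", "payload": {"moves": [[40,[0.5,-0.6,20],0],[40,[0,0,20],0],[40,[0,0,15],0],[40,[0,0,8],0],[40,[0,0,4],0],[40,[0,0,0],0],[40,[0,0,0],0],[40,[0,0,0],0]]}}

```text
time_s: 37.13
eef_pos: [0.6509, 0.1954, 0.0085]
tcp_rot: [3.141, -0.001, 0.068]
contact_force: [0.1, 0.8, -2.6]
grip_width: 0.0471
grasp_force: 47.5
```

```bash
python3 - <<'E'
from h import *
to(.6494,.1948,.001,3.9)
E
```

```text
t 37.13 pos [0.6509 0.1954 0.0085] yaw 3.9 | dx -1.6 dy 0.5 dz 7.5 twist -0.0 grip 0.0471 F [ 0.1  0.8 -2.6] gf 47.5
```

>>> {"api": "jog_arm", "payload": {"moves": [[40,[-1,0.4,3],0],[40,[0,0,2],0],[40,[0,0,1],0],[40,[0,0,0],0],[40,[0,0,0],0]]}}

```text
time_s: 37.55
eef_pos: [0.6492, 0.1945, 0.0014]
tcp_rot: [3.14, 0.0, 0.068]
contact_force: [-0.3, 0.5, -1.3]
grip_width: 0.0468
grasp_force: 47.5
```

>>> {"api": "jog_arm", "payload": {"moves": [[40,[0,0,1],0],[40,[0,0,0.5],0],[40,[0,0,0],0]]}}

```text
time_s: 37.8
eef_pos: [0.6493, 0.1945, 0.0011]
tcp_rot: [3.14, 0.0, 0.068]
contact_force: [-2.5, -2.0, 5.4]
grip_width: 0.0471
grasp_force: 48.4
```

>>> {"api": "jog_arm", "payload": {"moves": [[54,[0,0,-0.5],0],[64,[0,0,0],0],[64,[0,0,0],0],[64,[0,0,-20],0],[64,[0,0,-35],0],[64,[0,0,-35],0],[45,[0,0,0],0],[45,[0,0,0],0]]}}

```text
time_s: 38.47
eef_pos: [0.651, 0.1955, 0.093]
tcp_rot: [-3.141, -0.005, 0.068]
contact_force: [-0.5, -0.9, -0.4]
grip_width: 0.0452
grasp_force: 0.0
```

```bash
python3 - <<'E'
from h import *
to(.4562,.0121,.09,-6.5)
E
```

```text
t 38.47 pos [0.651  0.1955 0.093 ] yaw 3.9 | dx -206.8 dy 169.7 dz 3.0 twist 10.4 grip 0.0452 F [-0.5 -0.9 -0.4] gf 0.0
```

>>> {"api": "jog_arm", "payload": {"moves": [[45,[-20.5,17,0],0],[45,[-20.5,17,0],0],[45,[-20.5,17,0],0],[45,[-20.5,17,0],0],[45,[-20.5,17,0],0],[45,[-20.5,17,0],0],[45,[-20.5,17,0],0],[45,[-20.5,17,0],0],[45,[-20.5,17,0],0],[45,[-20.5,17,0],0],[45,[0,0,0],5.2],[45,[0,0,0],5.2]]}}

```text
time_s: 39.47
eef_pos: [0.4537, 0.009, 0.0897]
tcp_rot: [3.139, 0.004, -0.12]
contact_force: [0.8, 0.3, -0.3]
grip_width: 0.0449
grasp_force: 0.0
```

>>> {"api": "jog_arm", "payload": {"moves": [[45,[0,0,20],0],[45,[0,0,20],0],[45,[0,0,0],0],[45,[0,0,0],0],[45,[0,0,0],0]]}}

```text
time_s: 39.88
eef_pos: [0.4559, 0.0111, 0.0507]
tcp_rot: [3.14, 0.001, -0.113]
contact_force: [-0.7, 0.7, 0.3]
grip_width: 0.0453
grasp_force: 0.0
```

```bash
python3 - <<'E'
from h import *
to(.4562,.0121,0,-6.5)
I={n:arm.snapshot(n) for n in("scene","side","wrist")}
for n in I: cv2.imwrite(f"pics/{n}7.png",I[n])
J={n:I[n] for n in("scene","side")}
print("adap",rect(hull(J,.0325,bright({"scene":150,"side":115}),(172,175,242,312))))
T=dark({"scene":150,"side":122})
m=arm.camera_model("wrist"); k=cv2.morphologyEx(red("w",I["wrist"]),cv2.MORPH_CLOSE,np.ones((25,25)))
cs,_=cv2.findContours(k,cv2.RETR_EXTERNAL,cv2.CHAIN_APPROX_NONE)
for c in cs:
    if cv2.contourArea(c)>300: r=cv2.minAreaRect(c); print(r,ray(m,[r[0]],.0285))
E
```

```text
t 39.88 pos [0.4559 0.0111 0.0507] yaw -6.5 | dx 0.2 dy -1.0 dz 50.7 twist 0.0 grip 0.0453 F [-0.7  0.7  0.3] gf 0.0
adap ([0.6446999907493591, 0.19760000705718994], [95.5999984741211, 50.5], np.float32(3.1))
((254.5, 221.5), (73.0, 31.0), 90.0) [[0.461758   0.01170154]]
((29.0, 246.5), (58.0, 195.0), 0.0) [[0.46090692 0.14881298]]
```

>>> {"api": "jog_arm", "payload": {"moves": [[45,[0,-1,20],0],[45,[0,0,18],0],[45,[0,0,8],0],[45,[0,0,5],0],[45,[0,0,0],0],[45,[0,0,0],0],[45,[0,0,0],0]]}}

```text
time_s: 40.62
eef_pos: [0.4568, 0.0119, 0.0004]
tcp_rot: [3.14, -0.001, -0.113]
contact_force: [1.0, -1.2, -0.8]
grip_width: 0.0451
grasp_force: 0.0
```

>>> {"api": "jog_arm", "payload": {"moves": [[10,[0,0,0],0],[10,[0,0,0],0],[10,[0,0,0],0],[10,[0,0,0],0],[10,[0,0,0],0],[10,[0,0,0],0]], "force": 25}}

```text
time_s: 41.12
eef_pos: [0.4567, 0.0118, 0.0003]
tcp_rot: [3.14, -0.001, -0.113]
contact_force: [-1.3, 0.2, 6.6]
grip_width: 0.0175
grasp_force: 26.7
```

>>> {"api": "jog_arm", "payload": {"moves": [[10,[0,0,-15],0],[10,[0,0,-30],0],[10,[0,0,-25],0],[10,[0,0,0],0],[10,[0,0,0],0]]}}

```text
time_s: 41.53
eef_pos: [0.4573, 0.0118, 0.0707]
tcp_rot: [3.141, -0.003, -0.114]
contact_force: [0.5, 0.5, 0.2]
grip_width: 0.0173
grasp_force: 25.9
```

```bash
python3 - <<'E'
from h import *
to(.4615,-.2115,.07,8)
E
```

```text
t 41.53 pos [0.4573 0.0118 0.0707] yaw -6.5 | dx 29.6 dy 221.3 dz 0.7 twist -14.5 grip 0.0173 F [0.5 0.5 0.2] gf 25.9
```

>>> {"api": "jog_arm", "payload": {"moves": [[10,[3,22,0],0],[10,[3,22,0],0],[10,[3,22,0],0],[10,[3,22,0],0],[10,[3,22,0],0],[10,[3,22,0],0],[10,[3,22,0],0],[10,[3,22,0],0],[10,[3,22,0],0],[10,[3,22,0],0],[10,[0,0,0],-7],[10,[0,0,0],-7.1]]}}

```text
time_s: 42.53
eef_pos: [0.4601, -0.2117, 0.0684]
tcp_rot: [3.14, 0.003, 0.135]
contact_force: [-0.7, -0.1, -1.0]
grip_width: 0.0172
grasp_force: 25.8
```

>>> {"api": "jog_arm", "payload": {"moves": [[10,[0,0,20],0],[10,[0,0,0],0],[10,[0,0,0],0],[10,[0,0,0],0]]}}

```text
time_s: 42.87
eef_pos: [0.4609, -0.2096, 0.0496]
tcp_rot: [3.141, 0.002, 0.133]
contact_force: [0.4, 0.8, -0.2]
grip_width: 0.0173
grasp_force: 25.8
```

```bash
python3 - <<'E'
from h import *
to(.4615,-.2115,.0,8)
I={n:arm.snapshot(n) for n in("scene","side")}
T=dark({"scene":150,"side":122})
print("square side0 view", rect(hull({"side":cv2.imread("pics/side7.png")},.008,T,(520,350,686,520))))
print("square scene7", rect(hull({"scene":cv2.imread("pics/scene7.png")},.008,T,(520,350,686,520))))
J={n:cv2.imread(f"pics/{n}7.png") for n in("scene","side")}
print("square both", rect(hull(J,.008,T,(520,350,686,520))))
print("adap",rect(hull(I,.0325,bright({"scene":150,"side":115}),(172,175,242,312))))
for n in I: print(n,rect(hull({n:I[n]},.0325,bright({"scene":150,"side":115}),(172,175,242,312))))
E
```

```text
t 42.87 pos [ 0.4609 -0.2096  0.0496] yaw 7.6 | dx 0.3 dy 1.9 dz 49.6 twist -0.4 grip 0.0173 F [ 0.4  0.8 -0.2] gf 25.8
square side0 view ([0.460999995470047, -0.20250000059604645], [165.0, 152.0], np.float32(90.0))
square scene7 ([0.4584999978542328, -0.20250000059604645], [165.0, 153.0], np.float32(90.0))
square both ([0.46000000834465027, -0.20250000059604645], [165.0, 150.0], np.float32(90.0))
adap ([0.6455000042915344, 0.19769999384880066], [92.80000305175781, 49.099998474121094], np.float32(3.5))
scene ([0.6455000042915344, 0.19769999384880066], [92.80000305175781, 49.099998474121094], np.float32(3.5))
side ([0.6570000052452087, 0.19599999487400055], [136.0, 64.0], np.float32(0.0))
```

>>> {"api": "jog_arm", "payload": {"moves": [[10,[0.5,2,20],0],[10,[0,0,18],0],[10,[0,0,7],0],[10,[0,0,2],0],[10,[0,0,0],0],[10,[0,0,0],0],[10,[0,0,0],0]]}}

```text
time_s: 43.55
eef_pos: [0.4627, -0.2121, 0.0039]
tcp_rot: [3.14, -0.001, 0.133]
contact_force: [0.3, 0.3, -0.9]
grip_width: 0.0174
grasp_force: 25.9
```

>>> {"api": "jog_arm", "payload": {"moves": [[10,[0,0,1],0],[10,[0,0,0.5],0],[10,[0,0,0],0]]}}

```text
time_s: 43.8
eef_pos: [0.4621, -0.2122, 0.0018]
tcp_rot: [3.14, 0.0, 0.133]
contact_force: [1.0, -0.2, -0.7]
grip_width: 0.0172
grasp_force: 25.9
```

>>> {"api": "jog_arm", "payload": {"moves": [[10,[0,0,1],0],[10,[0,0,0.5],0],[10,[0,0,0],0]]}}

```text
time_s: 44.05
eef_pos: [0.4621, -0.2121, 0.0003]
tcp_rot: [3.14, 0.001, 0.133]
contact_force: [-0.1, -0.1, 3.9]
grip_width: 0.0173
grasp_force: 26.4
```

>>> {"api": "jog_arm", "payload": {"moves": [[10,[0,0,0.7],0],[10,[0,0,0],0]]}}

```text
time_s: 44.22
eef_pos: [0.4621, -0.2121, 0.0003]
tcp_rot: [3.139, 0.0, 0.133]
contact_force: [-2.3, 0.7, 10.8]
grip_width: 0.0171
grasp_force: 27.4
```

>>> {"api": "jog_arm", "payload": {"moves": [[28,[0,0,-0.7],0],[45,[0,0,0],0],[45,[0,0,0],0],[45,[0,0,-20],0],[45,[0,0,-40],0],[45,[0,0,-40],0],[45,[0,0,-40],0],[45,[-15,25,0],0],[45,[-15,25,0],0],[45,[-15,25,0],0],[45,[-15,25,0],0],[45,[-15,25,0],0]]}}

```text
time_s: 45.22
eef_pos: [0.4034, -0.3469, 0.1402]
tcp_rot: [3.14, 0.001, 0.133]
contact_force: [0.2, 0.7, 0.7]
grip_width: 0.045
grasp_force: 0.0
```

>>> {"api": "jog_arm", "payload": {"moves": [[45,[-15,25,0],0],[45,[-15,25,0],0],[45,[-15,25,0],0],[45,[-15,25,0],0],[45,[-15,25,0],0],[45,[0,25,0],0],[45,[0,25,0],0],[45,[0,0,0],0],[45,[0,0,0],0],[45,[0,0,0],0]]}}

```text
time_s: 46.05
eef_pos: [0.3532, -0.5277, 0.14]
tcp_rot: [-3.141, 0.001, 0.134]
contact_force: [-0.1, 0.4, 0.1]
grip_width: 0.0453
grasp_force: 0.0
```

```bash
python3 - <<'E'
from h import *
to(.3,-.5,.1,8)
I={n:arm.snapshot(n) for n in("scene","side")}
for n in I: cv2.imwrite(f"pics/{n}9.png",I[n])
O={n:cv2.imread(f"pics/{n}0.png") for n in I}
T=dark({"scene":150,"side":122})
print("batt",rect(hull(I,.0295,dark({"scene":60,"side":60}),(330,160,475,330))))
for b in((330,160,475,330),): print("wide",rect(hull(O,.008,T,b)))
tan=lambda n,o:((cv2.cvtColor(o,cv2.COLOR_BGR2HSV)[...,0]<28)&(cv2.cvtColor(o,cv2.COLOR_BGR2HSV)[...,1]>60)).astype(np.uint8)*255
for nm,S_,b in(("tape before (wide)",O,(330,180,460,300)),("tape now",I,(530,150,680,300))):
  print(nm,rect(hull(S_,.0215,dark({"scene":60,"side":70}),b)))
c=hull(I,.008,T,(520,140,690,310)); e=cv2.fitEllipse(c); print("dish",o2w([e[0]]),e[1])
cl=lambda n,o: cv2.morphologyEx(red(n,o),cv2.MORPH_CLOSE,np.ones((19,19)))
for b,S_,nm in(((150,170,260,310),O,"slit0"),((545,370,675,505),I,"slit")): print(nm,rect(hull(S_,.0285,cl,b)))
print("square",rect(hull(I,.008,lambda n,o:T(n,o)*(cv2.cvtColor(o,cv2.COLOR_BGR2HSV)[...,1]<110).astype(np.uint8),(525,355,690,520))))
print("adap scene",rect(hull({"scene":I["scene"]},.0325,bright({"scene":150}),(172,175,242,312))))
w=np.hstack
for n in I:
    o=ortho(arm.camera_model(n),I[n],.0325)[:,200:208].mean(1); g=gray(o.astype(np.uint8)[:,None,:]).ravel() if 0 else o.mean(1)
    print(n,"x profile y~.196:",[(round(.9-r/1000,3),int(g[r])) for r in range(180,330,5)])
    d=cv2.absdiff(gray(O[n]),gray(I[n])); p=proj(arm.camera_model(n),[.47,.197,.03])[0].astype(int); print("meter diff",d[p[1]-8:p[1]+8,p[0]-6:p[0]+6].mean())
E
```

```text
t 46.05 pos [ 0.3532 -0.5277  0.14  ] yaw 7.7 | dx -49.0 dy -34.6 dz 40.0 twist -0.3 grip 0.0453 F [-0.1  0.4  0.1] gf 0.0
batt ([0.6550999879837036, 0.0], [83.80000305175781, 59.400001525878906], np.float32(172.9))
wide ([0.6561999917030334, 0.0026000000070780516], [124.19999694824219, 91.5], np.float32(172.7))
tape before (wide) ([0.6549999713897705, 0.003000000026077032], [56.0, 54.0], np.float32(90.0))
tape now ([0.6735000014305115, -0.20350000262260437], [55.0, 51.0], np.float32(0.0))
dish [[ 0.67574002 -0.20380499]] (126.59725189208984, 131.552734375)
slit0 ([0.6570000052452087, 0.19349999725818634], [38.0, 13.0], np.float32(0.0))
slit ([0.461899995803833, -0.21040000021457672], [38.400001525878906, 13.399999618530273], np.float32(4.8))
square ([0.46160000562667847, -0.21140000224113464], [132.89999389648438, 129.39999389648438], np.float32(8.1))
adap scene ([0.6460000276565552, 0.1973000019788742], [91.30000305175781, 48.70000076293945], np.float32(4.1))
scene x profile y~.196: [(0.72, 196), (0.715, 196), (0.71, 149), (0.705, 70), (0.7, 104), (0.695, 107), (0.69, 180), (0.685, 204), (0.68, 202), (0.675, 212), (0.67, 214), (0.665, 214), (0.66, 214), (0.655, 214), (0.65, 208), (0.645, 189), (0.64, 188), (0.635, 181), (0.63, 178), (0.625, 181), (0.62, 198), (0.615, 211), (0.61, 210), (0.605, 177), (0.6, 115), (0.595, 99), (0.59, 99), (0.585, 82), (0.58, 105), (0.575, 108)]
meter diff 1.8072916666666667
side x profile y~.196: [(0.72, 84), (0.715, 74), (0.71, 75), (0.705, 80), (0.7, 82), (0.695, 81), (0.69, 134), (0.685, 157), (0.68, 154), (0.675, 158), (0.67, 165), (0.665, 165), (0.66, 165), (0.655, 165), (0.65, 165), (0.645, 155), (0.64, 149), (0.635, 146), (0.63, 142), (0.625, 140), (0.62, 146), (0.615, 157), (0.61, 161), (0.605, 140), (0.6, 119), (0.595, 135), (0.59, 136), (0.585, 137), (0.58, 149), (0.575, 156)]
meter diff 0.7083333333333334
```

```bash
python3 -c "
from plant import arm
print(arm.job_done())"
```

```text
the job is handed in; nothing more can be done
None
```

I handed the job in at about 46 s: the battery pack, mains adapter, tape roll and slitter are each in their own tray, about 3 mm or less off centre by the final camera measurements, and the power meter has not moved.

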